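# Load the curing turntable and set it under the lamp

### The arm

A 6-joint arm with a two-finger parallel gripper is mounted at the origin on the work surface. World frame = base frame: x ahead of the robot, y to its left, z up, the work surface at z = 0. Lengths are in mm, angles in rad, forces in N, time in s.
With the tool pointing down it reaches from about 350 to 875 mm from the base axis. Payload 4.2 kg.
Tool frame: the origin (TCP) lies at the very end of the fingers, on their centre line; the grasp point (between the pads) lies 19 mm behind it (arm.grip_point_offset is the distance from the TCP to the grasp point, in mm); z points along the fingers, y is the direction in which the jaws open and shut (so a half turn about z gives the same grasp; the last joint's range is limited). The gripper opens to 85 mm and grips with 20 to 120 N. Pads are 22 mm wide; open, the fingers measure 114 mm over their backs; the gripper's body (76 mm by 85 mm) begins 54 mm behind the grasp point. The pads swing forward as they close: fully open they stand 13 mm farther back than shut.
Start: joints at [1.445, 0.385, 0.008, 0, -1.194, -0.259], TCP at [234.575, 579.287, 231.312] pointing down, gripper open.
Joint ranges: [-3.14, 3.14], [-1.21, 2.06], [-1.07, 1.41], [-3.16, 2.05], [-2.99, -0.16], [-3.1, 3.1]. Speed limits (rad/s): [2.79, 2.79, 3.14, 3.14, 3.14, 3.14].

### API

Orientations are given as a unit quaternion [x, y, z, w].
In Python, from bench import arm gives the robot as it stands.
- The arm moves only by the tool drive_tool, never from a script. Its argument "steps" is a list of rows, each a list of 5 numbers: the shift along the tool's x, y, z in m, then the turn about the tool's z in degrees, then the finger opening in m, from 0 to 0.0854. A call has 1 to 20 rows; each row shifts and turns the commanded pose from where the row before left it, along the tool's axes as they then stand; what a row does not reach is not made up. A row lasts 1/10 s, in which the tool goes at most 50 mm and 8.59 degrees, less where a joint would pass 70% of its speed; a pose out of reach is approached as far as the arm can. A call is refused whole if a number of a shift passes 0.05 or a number of a turn 8.59, either way. A call with a gripper value outside its range is refused whole. The fingers move at their own pace and stop on an object; the grip force is fixed at half the most. Time passes only in rows, so rows that do not move let the fingers close. It gives the time, the measured TCP pose, the force and the opening at its end, in the units of the state.
- arm.read_state(): the state, without advancing time (a new reading comes with each control period).
- arm.get_image(name): name is "scene" or "top" or "wrist"; returns (picture, depth): 420x560x3 uint8, blue, green, red; 420x560 float32, mm along the optical axis (not along the pixel's ray), 0 where there is no reading.
- arm.camera_params(name): a dict with "K" (3x3 intrinsics, pixels), "dist" ([k1, k2, p1, p2, k3] as OpenCV has them; the pictures are not rectified), "world_to_cam" (4x4, takes a point from world to camera coordinates); the wrist camera has in their place "mount" (4x4, takes a point from camera to tool coordinates, whose origin is the TCP and whose axes are the flange's). Camera axes: x right, y up, looking along -z (the intrinsics and any distortion apply to the point x, -y, -z); pixel columns grow to the right and rows downward; lengths in mm; the calibration is good to about 2 mm. A picture is of the moment at which its call begins: read the wrist's pose just before it. camera_params takes no time and is no camera call.
- arm.job_done(): hands the job in, once; it reports no verdict.
The state is a dict: "clock": time; "joints": joint angles; "joint_vel": joint speeds; "joint_efforts": joint torques, N m; "position": TCP position; "ee_rot": TCP orientation; "contact_force": force on the tool from outside, world axes, zero at the start; "wrist_torque": the same for the moment, N m; "gripper_width": finger opening in mm.
Only numpy, scipy, OpenCV 4.12 (cv2) and the standard library are available. Lean on these libraries where they do the work, as an engineer would, in place of code of your own. Each camera call takes 0.05 s, during which the arm holds its last target.

### The job

First draw the curing lamp fully back to its outer stop. Then stand the finished domed tower from the turntable upright in the plywood tray, and stand every varnished house from the felt mat, roof up, inside an outlined bay of the turntable, one to a bay and its long side along the bay's. Once all are loaded, push the turntable round by its pegs until its pointer is opposite the index mark, and last of all push the lamp fully forward to its inner stop; leave the other things on the bench where they are.

Things in the scene. Friction and masses are not known exactly. Their poses are not given: they have to be found in the camera images.
- disc_centre (a point): centre of the free turntable's top: plywood disc, 280 mm dia, top 54 above the bench, turns endlessly either way on a fixed steel base; friction 0.06 N m, stays where left. Four outlined bays; between them four upright wooden pegs to push it by, 18 dia, 46 tall, 125 from the centre, at 45, 135, 225, 315 degrees counter-clockwise from the pointer. Axes turn with the disc, x to the pointer
- disc (a joint): turning angle of the disc, rad, counter-clockwise seen from above; 0 (or any whole number of turns) when the pointer is at the index mark
- pointer (a point): outer end, at the rim (139 mm from the centre), of the pointer: a flat dark steel strip 32 x 14 mm, radial, on the disc's top outside bay 0. No other strip is on the disc
- mark (a point): top inner edge of the index mark, an upright steel tab 14 mm wide fixed to the turntable's base just outside the rim on the lamp's side, top level with the disc, 148 mm from the disc's centre. Its x axis points outwards from the disc's centre, y along the rim
- lamp (a joint): position of the curing lamp on its slide, m: 0 at the outer stop (drawn fully back from the turntable), 0.080 at the inner stop (fully forward, by the turntable). Slides along its rail straight towards the disc's centre; about 2 N of friction; stays where it is left
- lamp_handle (a point): grip point on the lamp's handle, a black upright post 22 mm dia, top 133 above the bench; point on its axis 112 up, moves with the lamp. The lamp panel (16 thick, 120 wide, top 147 up) stands 56 before it on the turntable's side. x points away from the turntable along the rail (forward is -x); gripping along y, across the rail, clears the panel
- tower_c (a point): centre, half-way up, of the finished piece: a round wooden tower with a domed top, 56 mm dia, 76 tall (walls straight up to 50), 0.14 kg, standing on the disc near its middle at the start
- tray_in (a point): centre of the inner floor of the finished-work tray, a fixed plywood tray with inside 140 x 140 mm, walls 5 thick, rim 28 mm above the bench; floor 5 mm up
- bay0 (a point): centre of bay 0 on the disc's top face: a rectangle outlined in dark wood, 92 mm long along the rim's direction, 60 mm in the radial direction, centre 75 mm from the disc's centre, the bay inside the pointer. It turns with the disc; of its axes (the same as the disc's), y lies along the bay's long side
- bay1 (a point): centre of bay 1 on the disc's top face: a rectangle outlined in dark wood, 92 mm long along the rim's direction, 60 mm in the radial direction, centre 75 mm from the disc's centre, 90 degrees counter-clockwise from bay 0. It turns with the disc; of its axes (the same as the disc's), x lies along the bay's long side
- bay2 (a point): centre of bay 2 on the disc's top face: a rectangle outlined in dark wood, 92 mm long along the rim's direction, 60 mm in the radial direction, centre 75 mm from the disc's centre, 180 degrees counter-clockwise from bay 0. It turns with the disc; of its axes (the same as the disc's), y lies along the bay's long side
- bay3 (a point): centre of bay 3 on the disc's top face: a rectangle outlined in dark wood, 92 mm long along the rim's direction, 60 mm in the radial direction, centre 75 mm from the disc's centre, 270 degrees counter-clockwise from bay 0. It turns with the disc; of its axes (the same as the disc's), x lies along the bay's long side
- house0_c (a point): centre, half-way up, of freshly varnished wooden house 0: gabled block 80 long (its x) x 50 wide (its y), walls 41 tall, ridge 62 tall, 31 mm from underside to this point, about 0.13 kg; all houses are alike, standing roof up on the grey felt mat (4 mm thick) at the start; may be absent
- house1_c (a point): centre, half-way up, of freshly varnished wooden house 1: gabled block 80 long (its x) x 50 wide (its y), walls 41 tall, ridge 62 tall, 31 mm from underside to this point, about 0.13 kg; all houses are alike, standing roof up on the grey felt mat (4 mm thick) at the start; may be absent
- house2_c (a point): centre, half-way up, of freshly varnished wooden house 2: gabled block 80 long (its x) x 50 wide (its y), walls 41 tall, ridge 62 tall, 31 mm from underside to this point, about 0.13 kg; all houses are alike, standing roof up on the grey felt mat (4 mm thick) at the start; may be absent
- house3_c (a point): centre, half-way up, of freshly varnished wooden house 3: gabled block 80 long (its x) x 50 wide (its y), walls 41 tall, ridge 62 tall, 31 mm from underside to this point, about 0.13 kg; all houses are alike, standing roof up on the grey felt mat (4 mm thick) at the start; may be absent
- glue: bystander, leave alone: white bottle, 60 dia x 150 tall mm; origin at its underside
- jar: bystander, leave alone: amber jar with steel lid, 70 dia x 85 tall mm; origin at its underside
- mallet: bystander, leave alone: wooden-headed mallet lying beyond the lamp, 260 long mm; origin at its underside
- cork: bystander, leave alone: cork sanding block 100 x 60 x 38 mm; origin at its underside
- offcut: bystander, leave alone: dark wood offcut 75 x 50 x 28 mm; origin at its underside
- pot: bystander, leave alone: white open pot, 72 dia x 100 tall mm; origin at its underside
Things that resemble listed ones, but are neither listed nor needed, are in the scene too. What is shaped like the part that bears tower_c but blue is not meant.

How it is judged (in metres and radians):
On the way, in this order (a step that is already met when the one before it is completed fails the run):
1. the lamp is drawn back to its outer stop (value of joint lamp below 0.006 m), for 0.2 s.
2. the tower stands in the tray and every house stands in a bay, released, with the lamp still back (x of tower_c in the frame of tray_in between -0.065 and 0.065 m and y of tower_c in the frame of tray_in between -0.065 and 0.065 m and z of tower_c in the frame of tray_in below 0.046 m and angle between each of tower_c, house0_c, house1_c, house2_c, house3_c's own z axis and vertical below 0.15 rad and contact force between each of tower, house0, house1, house2, house3 and the fingers below 0.3 N and height (world z) of house0_c between 0.076 and 0.094 m and ((horizontal distance between house0_c and bay0 below 0.02 m and angle between the x axis of house0_c and the y axis of bay0, either way round below 0.3 rad) or (horizontal distance between house0_c and bay1 below 0.02 m and angle between the x axis of house0_c and the x axis of bay1, either way round below 0.3 rad) or (horizontal distance between house0_c and bay2 below 0.02 m and angle between the x axis of house0_c and the y axis of bay2, either way round below 0.3 rad) or (horizontal distance between house0_c and bay3 below 0.02 m and angle between the x axis of house0_c and the x axis of bay3, either way round below 0.3 rad)) and height (world z) of house1_c between 0.076 and 0.094 m and ((horizontal distance between house1_c and bay0 below 0.02 m and angle between the x axis of house1_c and the y axis of bay0, either way round below 0.3 rad) or (horizontal distance between house1_c and bay1 below 0.02 m and angle between the x axis of house1_c and the x axis of bay1, either way round below 0.3 rad) or (horizontal distance between house1_c and bay2 below 0.02 m and angle between the x axis of house1_c and the y axis of bay2, either way round below 0.3 rad) or (horizontal distance between house1_c and bay3 below 0.02 m and angle between the x axis of house1_c and the x axis of bay3, either way round below 0.3 rad)) and height (world z) of house2_c between 0.076 and 0.094 m and ((horizontal distance between house2_c and bay0 below 0.02 m and angle between the x axis of house2_c and the y axis of bay0, either way round below 0.3 rad) or (horizontal distance between house2_c and bay1 below 0.02 m and angle between the x axis of house2_c and the x axis of bay1, either way round below 0.3 rad) or (horizontal distance between house2_c and bay2 below 0.02 m and angle between the x axis of house2_c and the y axis of bay2, either way round below 0.3 rad) or (horizontal distance between house2_c and bay3 below 0.02 m and angle between the x axis of house2_c and the x axis of bay3, either way round below 0.3 rad)) and height (world z) of house3_c between 0.076 and 0.094 m and ((horizontal distance between house3_c and bay0 below 0.02 m and angle between the x axis of house3_c and the y axis of bay0, either way round below 0.3 rad) or (horizontal distance between house3_c and bay1 below 0.02 m and angle between the x axis of house3_c and the x axis of bay1, either way round below 0.3 rad) or (horizontal distance between house3_c and bay2 below 0.02 m and angle between the x axis of house3_c and the y axis of bay2, either way round below 0.3 rad) or (horizontal distance between house3_c and bay3 below 0.02 m and angle between the x axis of house3_c and the x axis of bay3, either way round below 0.3 rad)) and value of joint lamp below 0.015 m), for 0.2 s.
3. the turntable's pointer stands opposite the index mark (y of pointer in the frame of mark between -0.01 and 0.01 m and x of pointer in the frame of mark above -0.05 m and velocity of joint disc between -0.03 and 0.03 rad/s), for 0.2 s.
4. the lamp is at its inner stop (value of joint lamp above 0.074 m), for 0.2 s.
At the end, for the whole second after the job is handed in: Tower upright in the tray; each house roof up on the disc within 20 mm of a bay centre, one to a bay, long side within 0.3 rad of the bay's; pointer within 10 mm of the mark along the rim; lamp within 6 mm of its inner stop; all released and at rest (all of step 3 and x of tower_c in the frame of tray_in between -0.065 and 0.065 m and y of tower_c in the frame of tray_in between -0.065 and 0.065 m and z of tower_c in the frame of tray_in below 0.046 m and angle between each of tower_c, house0_c, house1_c, house2_c, house3_c's own z axis and vertical below 0.15 rad and contact force between each of tower, house0, house1, house2, house3 and the fingers below 0.3 N and height (world z) of house0_c between 0.076 and 0.094 m and ((horizontal distance between house0_c and bay0 below 0.02 m and angle between the x axis of house0_c and the y axis of bay0, either way round below 0.3 rad) or (horizontal distance between house0_c and bay1 below 0.02 m and angle between the x axis of house0_c and the x axis of bay1, either way round below 0.3 rad) or (horizontal distance between house0_c and bay2 below 0.02 m and angle between the x axis of house0_c and the y axis of bay2, either way round below 0.3 rad) or (horizontal distance between house0_c and bay3 below 0.02 m and angle between the x axis of house0_c and the x axis of bay3, either way round below 0.3 rad)) and height (world z) of house1_c between 0.076 and 0.094 m and ((horizontal distance between house1_c and bay0 below 0.02 m and angle between the x axis of house1_c and the y axis of bay0, either way round below 0.3 rad) or (horizontal distance between house1_c and bay1 below 0.02 m and angle between the x axis of house1_c and the x axis of bay1, either way round below 0.3 rad) or (horizontal distance between house1_c and bay2 below 0.02 m and angle between the x axis of house1_c and the y axis of bay2, either way round below 0.3 rad) or (horizontal distance between house1_c and bay3 below 0.02 m and angle between the x axis of house1_c and the x axis of bay3, either way round below 0.3 rad)) and height (world z) of house2_c between 0.076 and 0.094 m and ((horizontal distance between house2_c and bay0 below 0.02 m and angle between the x axis of house2_c and the y axis of bay0, either way round below 0.3 rad) or (horizontal distance between house2_c and bay1 below 0.02 m and angle between the x axis of house2_c and the x axis of bay1, either way round below 0.3 rad) or (horizontal distance between house2_c and bay2 below 0.02 m and angle between the x axis of house2_c and the y axis of bay2, either way round below 0.3 rad) or (horizontal distance between house2_c and bay3 below 0.02 m and angle between the x axis of house2_c and the x axis of bay3, either way round below 0.3 rad)) and height (world z) of house3_c between 0.076 and 0.094 m and ((horizontal distance between house3_c and bay0 below 0.02 m and angle between the x axis of house3_c and the y axis of bay0, either way round below 0.3 rad) or (horizontal distance between house3_c and bay1 below 0.02 m and angle between the x axis of house3_c and the x axis of bay1, either way round below 0.3 rad) or (horizontal distance between house3_c and bay2 below 0.02 m and angle between the x axis of house3_c and the y axis of bay2, either way round below 0.3 rad) or (horizontal distance between house3_c and bay3 below 0.02 m and angle between the x axis of house3_c and the x axis of bay3, either way round below 0.3 rad)) and value of joint lamp above 0.074 m and linear speed of each of house0, house1, house2, house3, tower below 0.03 m/s); the robot touches nothing.
It fails at once if a bystander is moved more than 30 mm (distance of any of glue, jar, mallet, cork, offcut, pot from where it was at the start of the episode above 0.03 m).
Of house0, house1, house2, house3 only 2 to 4 are there at a start; the rules pass over those that are not, and their reading is None.
At some moment in a run one of house0, house1, house2, house3 may be knocked a few centimetres aside while the robot is not near it.
It also fails if it takes over 210 s, if anything falls off the work surface, if the arm or the gripper's body presses on something with over 40 N, if the wrist force passes 120 N, or if a joint passes its speed limit or range.

## Working session

There is one attempt and no reset: what is moved stays moved. The work goes in short steps, Python scripts to look and compute and a tool call to move; the robot and the scene stay as the last step left them, time stands still between calls to the robot, and variables do not carry over. Pictures are saved under pics/ and viewed, and the job is handed in when it is done.

Besides the shell and the picture viewer there is one more tool, called after "Call:" as name([rows], argument=value, ...), one row to a line, values as JSON. drive_tool: Moves the arm, as the interface text tells. Its arguments: {"type":"object","properties":{"steps":{"type":"array"}},"required":["steps"]}

```bash
ls; mkdir -p pics
python3 - <<'E'
from bench import arm
import cv2,numpy as np
print(arm.read_state())
for n in ["scene","top","wrist"]:
    im,d=arm.get_image(n); cv2.imwrite(f"pics/{n}0.png",im); np.save(f"pics/{n}0.npy",d)
    p=arm.camera_params(n)
    print(n,{k:np.round(np.array(v),4).tolist() for k,v in p.items()})
E
```

```text
pics
{'clock': 0.0, 'joints': array([ 1.44456407e+00,  3.85555991e-01,  6.57440664e-03, -5.13732647e-04,
       -1.19398185e+00, -2.58607642e-01]), 'joint_vel': array([ 0.00089154,  0.00294169,  0.00089279,  0.00060182, -0.00093236,
        0.0003789 ]), 'joint_efforts': array([ 3.89844281e-04, -3.92288983e+01,  1.88410825e+01,  4.18640390e+00,
       -4.60375857e-03,  5.37010351e-06]), 'position': array([234.38389869, 578.73532007, 230.19961346]), 'ee_rot': array([ 9.81525598e-01, -1.91327647e-01, -1.66554236e-04,  1.09696922e-03]), 'contact_force': array([ 0.18048829,  1.12019233, -0.52648936]), 'wrist_torque': array([ 0.03860302, -0.00779721,  0.01999318]), 'gripper_width': 85.26974433709279}
scene {'K': [[495.6169, 0.0, 274.547], [0.0, 495.6169, 211.3577], [0.0, 0.0, 1.0]], 'dist': [-0.1365, 0.0, 0.0, 0.0, 0.0], 'world_to_cam': [[-0.8378, 0.5459, 0.0086, 398.2789], [-0.3235, -0.5091, 0.7976, 104.308], [0.4398, 0.6655, 0.6031, -1661.3988], [0.0, 0.0, 0.0, 1.0]]}
top {'K': [[435.9462, 0.0, 276.061], [0.0, 435.9462, 199.2377], [0.0, 0.0, 1.0]], 'dist': [-0.097, 0.0, 0.0, 0.0, 0.0], 'world_to_cam': [[0.0162, -0.9998, 0.0147, 8.0957], [0.9878, 0.0183, 0.1547, -514.9306], [-0.1549, 0.012, 0.9879, -1528.2728], [0.0, 0.0, 0.0, 1.0]]}
wrist {'K': [[326.3664, 0.0, 283.6589], [0.0, 326.3664, 215.9434], [0.0, 0.0, 1.0]], 'dist': [-0.0622, 0.0, 0.0, 0.0, 0.0], 'mount': [[0.0002, 0.9575, 0.2883, 74.0831], [1.0, -0.0004, 0.0007, 0.0833], [0.0008, 0.2883, -0.9575, -141.949], [0.0, 0.0, 0.0, 1.0]]}
```

View pics/scene0.png

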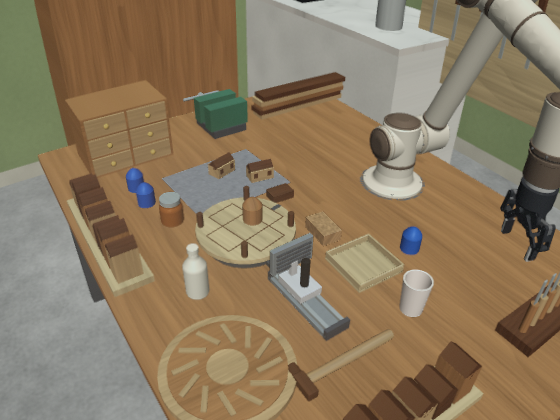

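View pics/top0.png

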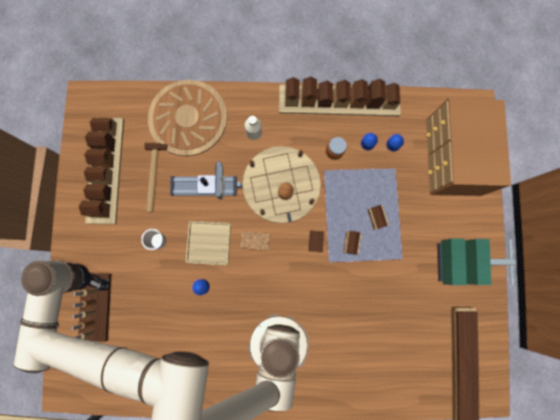

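View pics/wrist0.png

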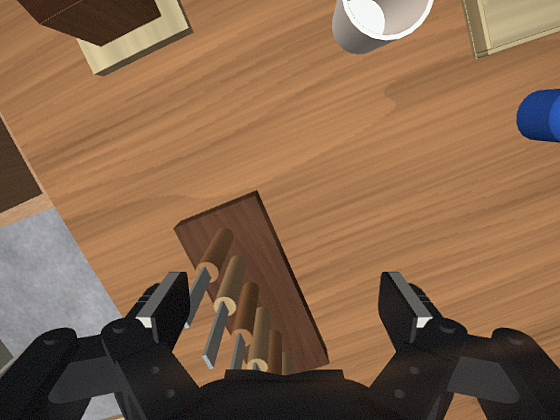

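The top view shows two houses on the mat at about (377,217) and (352,243). The tray is at (208,243), the disc at (282,184) with the tower at (286,190), the pointer near (289,217), and the lamp handle near (205,182). Next I'll enlarge these.

```bash
cat > h.py <<'E'
import numpy as np,cv2
from bench import arm
def cam(n):
    p=arm.camera_params(n); return np.array(p["K"],float),np.array(p["dist"],float),p
def T(n,st=None):
    K,D,p=cam(n)
    if n!="wrist": return np.linalg.inv(np.array(p["world_to_cam"],float))
    from scipy.spatial.transform import Rotation as R
    M=np.eye(4); M[:3,:3]=R.from_quat(st["ee_rot"]).as_matrix(); M[:3,3]=st["position"]
    return M@np.array(p["mount"],float)
def px2w(n,uv,z,st=None):
    K,D,p=cam(n); C=T(n,st)
    q=cv2.undistortPoints(np.array(uv,float).reshape(-1,1,2),K,D).reshape(-1,2)
    d=np.c_[q[:,0],-q[:,1],-np.ones(len(q))]@C[:3,:3].T
    o=C[:3,3]; z=np.broadcast_to(z,len(q))
    return o+d*((z-o[2])/d[:,2])[:,None]
def cloud(n,dep,st=None):
    K,D,p=cam(n); C=T(n,st); v,u=np.mgrid[:dep.shape[0],:dep.shape[1]]
    q=cv2.undistortPoints(np.stack([u,v],-1).reshape(-1,1,2).astype(float),K,D).reshape(-1,2)
    z=dep.reshape(-1).astype(float)
    P=np.c_[q[:,0]*z,-q[:,1]*z,-z]@C[:3,:3].T+C[:3,3]
    P[z<=0]=np.nan
    return P.reshape(dep.shape+(3,))
def w2px(n,P,st=None):
    K,D,p=cam(n); W=np.linalg.inv(T(n,st)); P=np.atleast_2d(P).astype(float)
    c=P@W[:3,:3].T+W[:3,3]; c=np.c_[c[:,0],-c[:,1],-c[:,2]]
    return cv2.projectPoints(c,np.zeros(3),np.zeros(3),K,D)[0].reshape(-1,2)
def crop(im,x0,y0,x1,y1,f,name):
    c=cv2.resize(im[y0:y1,x0:x1],None,fx=f,fy=f,interpolation=cv2.INTER_CUBIC); cv2.imwrite("pics/"+name,c)
E
python3 - <<'E'
from h import *
im=cv2.imread("pics/top0.png"); crop(im,160,135,410,275,3.2,"t1.png")
d=np.load("pics/top0.npy"); P=cloud("top",d)
for u,v in [(282,165),(100,300),(208,243),(340,200),(377,217),(352,243),(286,190),(205,182)]: print(u,v,P[v,u].round(1))
E
```

```text
282 165 [638.6  -2.3  51.9]
100 300 [142.9 635.4  31.2]
208 243 [355.4 261.6  -1. ]
340 200 [ 521.6 -219.5    5.6]
377 217 [ 454.4 -343.4   58.6]
352 243 [ 360.6 -252.2   61.3]
286 190 [533.3 -15.2 128.7]
205 182 [557.  262.5 122.8]
```

View pics/t1.png

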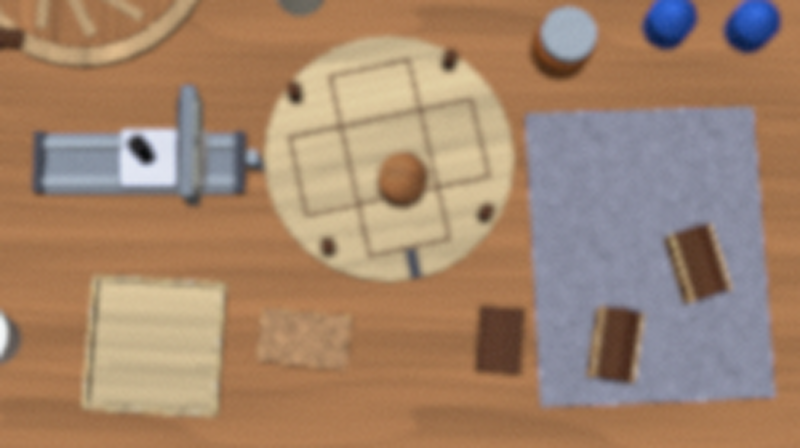

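Run:
```python
from h import *
o=np.array([160,135]);c=lambda *a:np.array(a)/3.2+o-0.34
d=np.load("pics/top0.npy"); P=cloud("top",d)
pg=px2w("top",c((295,90),(449,57),(485,209),(328,243)),100);print("pegs",pg.round(1));ctr=pg.mean(0);print(ctr, np.hypot(*(pg-ctr)[:,:2].T))
a=np.arctan2(*(pg-ctr)[:,[1,0]].T[::1]);print(np.degrees(a))
m=px2w("top",c((254,158)),54);print("mark",m,np.hypot(*(m-ctr)[0,:2]),np.degrees(np.arctan2(m[0,1]-ctr[1],m[0,0]-ctr[0])))
p=px2w("top",c((417,276),(410,250)),54);print("ptr",p,np.hypot(*(p-ctr)[:,:2].T),np.degrees(np.arctan2(*(p-ctr)[:,[1,0]].T)))
M=(P[...,2]>46)&(P[...,2]<62)&(np.hypot(P[...,0]-ctr[0],P[...,1]-ctr[1])<170)
pt=P[M][:,:2].astype(np.float32);(cc,r)=cv2.minEnclosingCircle(pt);print(cc,r)
# tower
M=(P[...,2]>80)&(P[...,2]<140)&(np.hypot(P[...,0]-ctr[0],P[...,1]-ctr[1])<90);print("tower",np.nanmax(P[M][:,2]),P[M].mean(0),P[M].min(0),P[M].max(0))
# houses
M=(P[...,2]>30)&(P[...,2]<75)&(P[...,1]<-180)&(P[...,1]>-420)&(P[...,0]>280)&(P[...,0]<640)
n,l,s,ce=cv2.connectedComponentsWithStats(M.astype(np.uint8))
for i in range(1,n):
  if s[i,4]<40: continue
  q=P[l==i]; 
  print(s[i],q.mean(0),q.max(0),cv2.minAreaRect(q[:,:2].astype(np.float32)))
# tray
t=px2w("top",c((95,278),(224,284),(216,414),(84,408)),28);print("tray",t,t.mean(0))
# handle
M=(P[...,2]>110)&(P[...,1]>150)&(P[...,1]<330)&(P[...,0]>460)&(P[...,0]<660)
n,l,s,ce=cv2.connectedComponentsWithStats(M.astype(np.uint8))
for i in range(1,n):
  q=P[l==i]; print(s[i],q.mean(0),q.min(0),q.max(0))
print(px2w("top",c((143,147),(135,140),(150,158)),133))
print("rail ends",px2w("top",c((34,162),(244,162)),15))
```

```text
pegs [[ 633.   104.7  100. ]
 [ 673.7  -63.8  100. ]
 [ 505.  -104.1  100. ]
 [ 464.8   65.   100. ]]
[5.69137773e+02 4.44173405e-01 1.00000000e+02] [122.27426163 122.74307233 122.62898775 122.64720251]
[  58.50052985  -31.57716191 -121.54472784  148.25708092]
mark [[565.19074145 150.74208581  54.        ]] 150.34973071788835 91.50432068935925
ptr [[435.77996956 -33.30984075  54.        ]
 [464.62090506 -25.20660472  54.        ]] [137.5632113  107.61848363] [-165.79624395 -166.21087147]
(569.045166015625, 8.451203346252441) 149.6747283935547
tower 134.36743215718957 [533.68454792 -15.58666337 115.46547492] [509.31147428 -43.83523025  82.60642947] [561.86645108  11.43760672 134.36743216]
[368 205  21  25 339] [ 455.51723838 -349.35302501   52.34493223] [ 500.28601418 -316.41707639   70.20849908] ((456.81427001953125, -353.1920471191406), (81.08265686035156, 53.22727966308594), 17.18008041381836)
[344 231  18  24 334] [ 364.05607896 -254.18522163   52.86872705] [ 404.47789832 -226.7328689    72.43320981] ((363.3666687011719, -256.629638671875), (52.225685119628906, 80.5620346069336), 80.72000885009766)
tray [[429.5659238  327.77346025  28.        ]
 [425.60187131 182.18609568  28.        ]
 [280.65993323 186.63909566  28.        ]
 [284.20132675 333.78865369  28.        ]] [355.00726377 257.59682632  28.        ]
[215 162   8  36 260] [561.83172518 213.71365573 140.59223922] [504.49452816 203.14713397 110.14326408] [623.45219105 228.01316044 153.55310847]
[200 177   7   7  41] [562.64994142 268.72928845 128.94511291] [554.04497196 259.58702393 112.48401162] [572.51777322 278.6193888  137.67188622]
[[559.85732079 263.40489538 133.        ]
 [567.30242882 272.27943525 133.        ]
 [548.08078468 255.43395102 133.        ]]
rail ends [[563.42587569 407.04459535  15.        ]
 [567.76218665 164.99986291  15.        ]]
```

```bash
cat >> h.py <<'E'
from scipy.spatial.transform import Rotation as R
def plan(x,y,z,yaw=None,grip=False):
    """target TCP; yaw= world angle of tool x (deg). prints turn needed then shift in tool axes after turn"""
    s=arm.read_state(); Rm=R.from_quat(s["ee_rot"]).as_matrix()
    y0=np.degrees(np.arctan2(Rm[1,0],Rm[0,0])); yaw=y0 if yaw is None else yaw
    t=(y0-yaw+180)%360-180
    R2=Rm@R.from_euler('z',t,degrees=True).as_matrix()
    if grip: z-=19
    d=R2.T@(np.array([x,y,z])-s["position"])
    print("clock %.2f yaw %.1f turn %.1f  shift(mm tool) %s pos %s q1 %.2f q6 %.2f tiltz %s"%(s["clock"],y0,t,d.round(1),s["position"].round(1),s["joints"][0],s["joints"][5],Rm[:,2].round(3)))
E
python3 - <<'E'
from h import *
plan(565.5,270,180,-89)
E
```

```text
clock 0.15 yaw -22.1 turn 66.9  shift(mm tool) [ 314.5 -325.7   50.8] pos [234.4 578.9 230.4] q1 1.44 q6 -0.26 tiltz [-0.001 -0.002 -1.   ]
```

Call:
drive_tool([
  [0,0,0,8.36,0.0854],
  [0,0,0,8.36,0.0854],
  [0,0,0,8.36,0.0854],
  [0,0,0,8.36,0.0854],
  [0,0,0,8.36,0.0854],
  [0,0,0,8.36,0.0854],
  [0,0,0,8.36,0.0854],
  [0,0,0,8.36,0.0854],
  [0.03,-0.03,0,0,0.0854],
  [0.03,-0.03,0,0,0.0854],
  [0.03,-0.03,0,0,0.0854],
  [0.03,-0.03,0,0,0.0854],
  [0.03,-0.03,0,0,0.0854],
  [0.03,-0.03,0,0,0.0854],
  [0.03,-0.03,0,0,0.0854],
  [0.03,-0.03,0,0,0.0854],
  [0.03,-0.03,0,0,0.0854],
  [0.03,-0.03,0,0,0.0854],
  [0.015,-0.025,0,0,0.0854],
  [0,0,0,0,0.0854],
])

```text
clock: 2.15
position: [567.7, 268.0, 230.3]
ee_rot: [0.712, -0.702, 0.0, 0.001]
contact_force: [0.4, 0.9, -0.7]
gripper_width: 85.6
```

Run:
```python
from h import *
plan(565.5,270,180,-89)
s=arm.read_state();im,d=arm.get_image("wrist"); cv2.imwrite("pics/w1.png",im)
P=cloud("wrist",d,s)
M=(P[...,2]>105)&(P[...,2]<160)&(P[...,1]>150)&(P[...,1]<400)&(P[...,0]>460)&(P[...,0]<660)
n,l,ss,ce=cv2.connectedComponentsWithStats(M.astype(np.uint8))
for i in range(1,n):
  if ss[i,4]<60: continue
  q=P[l==i]; print(ss[i],q.mean(0).round(1),q.min(0).round(1),q.max(0).round(1))
print(w2px("wrist",[[565.5,270,133]],s))
```

```text
clock 2.15 yaw -89.2 turn -0.2  shift(mm tool) [-2.1  2.1 50.3] pos [567.7 268.  230.3] q1 0.70 q6 -0.68 tiltz [-0.001 -0.001 -1.   ]
[ 199  133  174   35 5443] [567.9 215.6 142.8] [507.3 204.7 105.2] [627.5 229.3 148.8]
[272 199  28  35 739] [566.9 267.9 128.1] [555.8 259.8 105. ] [577.7 280.9 134.1]
[[287.13131904 220.52336216]]
```

View pics/w1.png

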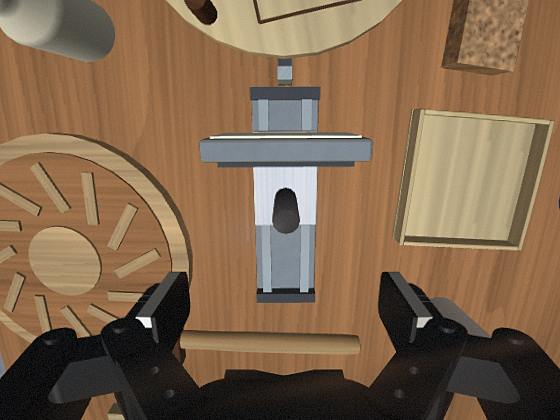

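The wrist view shows the post top near (286,222), the tab at (285,70) and the tray to the right, all where I computed them. Next I'll descend and grip.

Call:
drive_tool([
  [-0.002,0.001,0.03,0,0.0854],
  [0,0,0.03,0,0.0854],
  [0,0,0.03,0,0.06],
  [0,0,0.03,0,0.06],
  [0,0,0.018,0,0.06],
  [0,0,0,0,0.06],
  [0,0,0,0,0],
  [0,0,0,0,0],
  [0,0,0,0,0],
  [0,0,0,0,0],
  [0,0,0,0,0],
  [0,0,0,0,0],
])

```text
clock: 3.4
position: [566.1, 273.5, 95.4]
ee_rot: [0.714, -0.7, 0.001, -0.003]
contact_force: [2.8, 2.5, 7.0]
gripper_width: 20.5
```

Call:
drive_tool([
  [-0.01,0,0,0,0],
  [-0.01,0,0,0,0],
  [-0.01,0,0,0,0],
  [-0.008,0,0,0,0],
  [0,0,0,0,0],
])

```text
clock: 3.9
position: [565.4, 311.9, 95.4]
ee_rot: [0.714, -0.7, 0.001, -0.002]
contact_force: [2.6, 1.7, 6.7]
gripper_width: 20.5
```

Call:
drive_tool([
  [-0.008,0,0,0,0],
  [-0.008,0,0,0,0],
  [-0.005,0,0,0,0],
  [0,0,0,0,0],
])

```text
clock: 4.3
position: [564.9, 318.4, 95.1]
ee_rot: [0.712, -0.702, 0.006, 0.009]
contact_force: [11.7, -32.1, 12.6]
gripper_width: 20.6
```

Call:
drive_tool([
  [0.007,0,0,0,0],
  [0.007,0,0,0,0],
  [0,0,0,0,0],
])

```text
clock: 4.6
position: [565.3, 316.2, 95.1]
ee_rot: [0.713, -0.701, 0.001, -0.001]
contact_force: [4.7, -1.9, 6.2]
gripper_width: 20.7
```

Call:
drive_tool([
  [-0.004,0,0,0,0],
  [0,0,0,0,0],
  [0,0,0,0,0],
  [0,0,0,0,0.07],
  [0,0,0,0,0.07],
  [0,0,0,0,0.07],
  [0,0,0,0,0.07],
  [0,0,-0.03,0,0.07],
  [0,0,-0.04,0,0.07],
  [0,0,-0.05,0,0.0854],
  [0,0,-0.05,0,0.0854],
  [0,0,0,0,0.0854],
])

```text
clock: 5.8
position: [566.4, 323.5, 272.7]
ee_rot: [0.714, -0.7, 0.002, -0.008]
contact_force: [-0.9, 0.4, 0.4]
gripper_width: 85.3
```

Run:
```python
from h import *
plan(534,-15.5,230,-89)
s=arm.read_state();im,d=arm.get_image("wrist"); cv2.imwrite("pics/w2.png",im)
P=cloud("wrist",d,s)
M=(P[...,2]>105)&(P[...,2]<160)&(P[...,1]>150)&(P[...,1]<400)&(P[...,0]>460)&(P[...,0]<660)
n,l,ss,ce=cv2.connectedComponentsWithStats(M.astype(np.uint8))
for i in range(1,n):
  if ss[i,4]<60: continue
  q=P[l==i]; print(ss[i],q.mean(0).round(1),q.min(0).round(1),q.max(0).round(1))
```

```text
clock 5.80 yaw -88.8 turn 0.2  shift(mm tool) [338.8  38.8  39.1] pos [566.4 323.5 272.7] q1 0.77 q6 -0.75 tiltz [ 0.014  0.009 -1.   ]
[ 214  116  149   28 3932] [566.7 259.6 143.7] [506.6 248.1 132. ] [626.7 272.4 148.7]
[275 175  25  28 540] [566.  311.8 128.8] [555.2 303.  105. ] [577.  324.4 134.9]
```

View pics/w2.png

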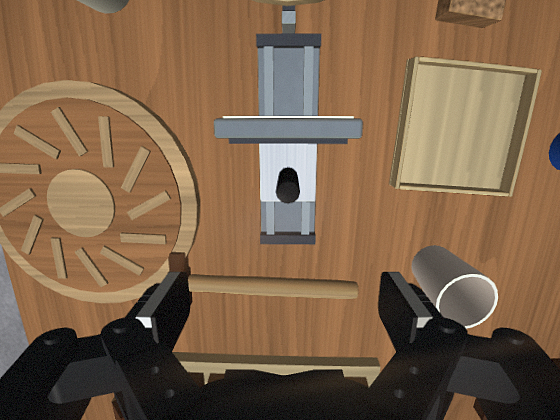

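Call:
drive_tool([
  [0.035,0.004,0,0,0.0854],
  [0.035,0.004,0,0,0.0854],
  [0.035,0.004,0,0,0.0854],
  [0.035,0.004,0,0,0.0854],
  [0.035,0.004,0,0,0.0854],
  [0.035,0.004,0,0,0.0854],
  [0.035,0.004,0,0,0.0854],
  [0.035,0.004,0,0,0.0854],
  [0.035,0.004,0,0,0.0854],
  [0.02,0.002,0,0,0.0854],
  [0,0,0,0,0.0854],
  [0,0,0,0,0.0854],
])

```text
clock: 7.05
position: [531.2, -14.2, 262.2]
ee_rot: [0.713, -0.701, -0.001, 0.001]
contact_force: [0.9, -1.1, 0.4]
gripper_width: 85.3
```

Run:
```python
from h import *
plan(534,-15.5,75,-89)
s=arm.read_state();np.save("pics/s3.npy",s,allow_pickle=True);im,d=arm.get_image("wrist"); cv2.imwrite("pics/w3.png",im)
P=cloud("wrist",d,s)
M=(P[...,2]>80)&(P[...,2]<140)&(np.hypot(P[...,0]-569,P[...,1])<150)
n,l,ss,ce=cv2.connectedComponentsWithStats(M.astype(np.uint8))
for i in range(1,n):
  if ss[i,4]<60: continue
  q=P[l==i]; print(ss[i],q.mean(0).round(1),q.min(0).round(1),q.max(0).round(1))
```

```text
clock 7.05 yaw -89.0 turn 0.0  shift(mm tool) [  1.3  -3.2 187.2] pos [531.2 -14.2 262.2] q1 0.28 q6 -0.26 tiltz [-0.002 -0.    -1.   ]
[303  87  21  21 339] [ 506.9 -106.4   97.9] [ 498.  -115.2   80.5] [515.1 -98.3 101.1]
[119 131  25  20 417] [675.5 -66.4  95.9] [668.6 -74.8  80.2] [686.2 -56.9 101.5]
[ 245  166   59   60 2727] [540.2 -20.2 115.9] [513.2 -42.4  80. ] [568.1  12.3 129.9]
[335 258  20  22 320] [466.8  61.9  94.9] [456.8  55.4  80. ] [474.3  73.  101.3]
[189 289   7  20  86] [630.5 102.7  89.3] [628.4  97.1  80. ] [635.6 110.8 100.4]
```

View pics/w3.png

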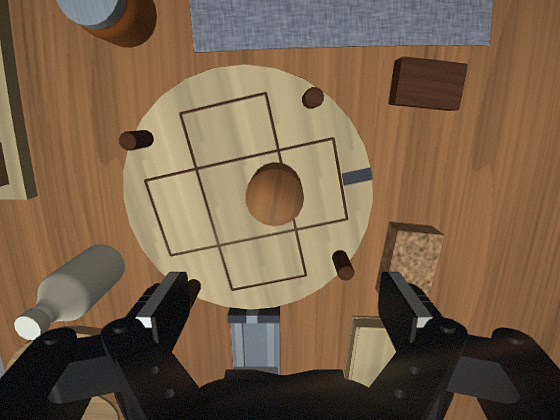

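Run:
```python
from h import *
s=np.load("pics/s3.npy",allow_pickle=True).item()
pts=px2w("wrist",[(334,139),(347,218),(145,181),(171,255),(180,113),(266,93),(233,290),(306,274)],54,s)
m=pts.reshape(4,2,3).mean(1)[:,:2];print(m.round(1)); c0=(m[0]+m[1])/2;c1=(m[2]+m[3])/2;print(c0,c1,np.linalg.norm(m[0]-m[1]),np.linalg.norm(m[2]-m[3]))
print(np.degrees(np.arctan2(*(m[0]-m[1])[::-1])),np.degrees(np.arctan2(*(m[2]-m[3])[::-1])))
print(px2w("wrist",[(372,173),(371,180),(343,186),(342,176)],54,s).round(1))
```

```text
[[ 469.5  -24.4]
 [ 673.    24.2]
 [ 595.7 -101.9]
 [ 546.7  100.9]]
[ 5.71242723e+02 -1.03120837e-01] [ 5.71195197e+02 -5.25481700e-01] 209.17400877772766 208.5781485351259
-166.57712060314367 -76.43629041844235
[[436.  -32.6  54. ]
 [436.4 -24.9  54. ]
 [466.6 -17.6  54. ]
 [468.5 -28.6  54. ]]
```

Call:
drive_tool([
  [0,-0.008,0.05,0,0.0854],
  [0,0,0.05,0,0.0854],
  [0,0,0.04,0,0.0854],
  [0,0,0.03,0,0.0854],
  [0,0,0.017,0,0.0854],
  [0,0,0,0,0.0854],
  [0,0,0,0,0.0854],
])

```text
clock: 7.8
position: [540.1, -13.2, 77.0]
ee_rot: [0.714, -0.7, 0.0, 0.0]
contact_force: [0.2, 0.1, 0.1]
gripper_width: 85.4
```

Call:
drive_tool([
  [0.001,0,0.001,0,0.03],
  [0,0,0,0,0.03],
  [0,0,0,0,0.03],
  [0,0,0,0,0.03],
  [0,0,0,0,0.03],
  [0,0,-0.01,0,0.03],
  [0,0,-0.03,0,0.03],
  [0,0,-0.04,0,0.03],
  [0,0,-0.04,0,0.03],
  [0,0,0,0,0.03],
])

```text
clock: 8.8
position: [543.1, -14.8, 202.7]
ee_rot: [0.714, -0.7, 0.004, -0.005]
contact_force: [0.6, 0.2, -0.9]
gripper_width: 54.3
```

Run:
```python
from h import *
plan(355,257,100,-89)
arm_tray=[(0,0)]
im,d=arm.get_image("wrist"); cv2.imwrite("pics/w4.png",im)
```

```text
clock 8.80 yaw -88.9 turn 0.1  shift(mm tool) [-274.9  184.7  100.7] pos [543.1 -14.8 202.7] q1 0.27 q6 -0.25 tiltz [ 0.013  0.002 -1.   ]
```

View pics/w4.png

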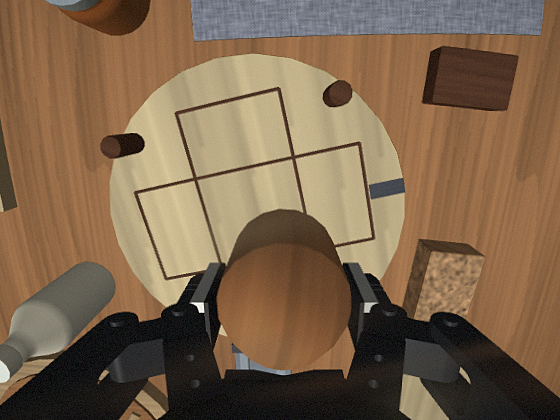

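Call:
drive_tool([
  [-0.027,0.0185,0,0,0.03],
  [-0.027,0.0185,0,0,0.03],
  [-0.027,0.0185,0,0,0.03],
  [-0.027,0.0185,0,0,0.03],
  [-0.027,0.0185,0,0,0.03],
  [-0.027,0.0185,0,0,0.03],
  [-0.027,0.0185,0,0,0.03],
  [-0.027,0.0185,0,0,0.03],
  [-0.027,0.0185,0,0,0.03],
  [-0.02,0.0155,0,0,0.03],
  [-0.01,0.003,0,0,0.03],
  [0,0,0.04,0,0.03],
  [0,0,0.04,0,0.03],
  [0,0,0,0,0.03],
  [0,0,0,0,0.03],
])

```text
clock: 10.35
position: [349.9, 253.9, 115.9]
ee_rot: [0.714, -0.7, 0.001, 0.001]
contact_force: [1.5, 0.8, -1.1]
gripper_width: 54.1
```

Run:
```python
from h import *
plan(356,257,28,-89)
im,d=arm.get_image("wrist"); cv2.imwrite("pics/w5.png",im)
```

```text
clock 10.35 yaw -88.9 turn 0.1  shift(mm tool) [-3.2 -6.2 87.9] pos [349.9 253.9 115.9] q1 1.01 q6 -0.99 tiltz [-0.001 -0.002 -1.   ]
```

View pics/w5.png

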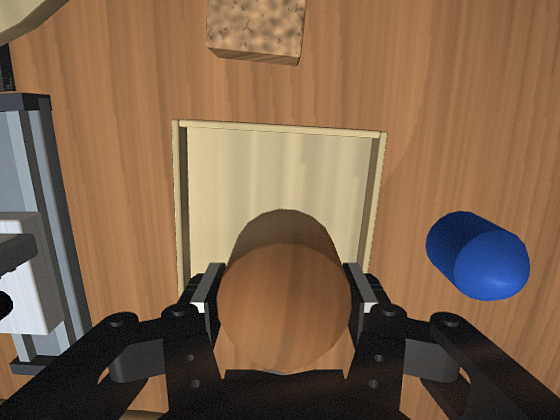

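Call:
drive_tool([
  [-0.003,-0.006,0.03,0,0.03],
  [0,0,0.03,0,0.03],
  [0,0,0.018,0,0.03],
  [0,0,0.008,0,0.03],
  [0,0,0,0,0.03],
  [0,0,0,0,0.03],
])

```text
clock: 11.0
position: [356.5, 258.6, 31.4]
ee_rot: [0.714, -0.7, -0.0, -0.002]
contact_force: [-0.1, -0.3, -1.1]
gripper_width: 54.3
```

Call:
drive_tool([
  [0,0,0.002,0,0.03],
  [0,0,0.001,0,0.03],
  [0,0,0,0,0.03],
])

```text
clock: 11.3
position: [356.2, 258.5, 28.6]
ee_rot: [0.714, -0.7, -0.0, -0.001]
contact_force: [-2.2, -1.1, 8.3]
gripper_width: 53.9
```

Contact, with 8 N upward. I'll release slowly and rise.

Call:
drive_tool([
  [0,0,0,0,0.058],
  [0,0,0,0,0.065],
  [0,0,0,0,0.075],
  [0,0,0,0,0.075],
  [0,0,0,0,0.075],
  [0,0,-0.02,0,0.075],
  [0,0,-0.04,0,0.075],
  [0,0,-0.05,0,0.0854],
  [0,0,-0.05,0,0.0854],
  [0,0,-0.05,0,0.0854],
  [0,0,-0.03,0,0.0854],
  [0,0,0,0,0.0854],
])

```text
clock: 12.5
position: [357.2, 259.3, 271.9]
ee_rot: [0.714, -0.7, -0.0, -0.006]
contact_force: [-0.2, 0.5, -0.3]
gripper_width: 85.5
```

Run:
```python
from h import *
plan(365,-256,270,-89)
im,d=arm.get_image("wrist"); cv2.imwrite("pics/w6.png",im)
im,d=arm.get_image("top"); cv2.imwrite("pics/top1.png",im); np.save("pics/top1.npy",d);crop(im,160,135,410,275,3.2,"t2.png")
```

```text
clock 12.50 yaw -88.9 turn 0.1  shift(mm tool) [515.3   1.2  -2.4] pos [357.2 259.3 271.9] q1 1.00 q6 -0.98 tiltz [ 0.007  0.008 -1.   ]
```

View pics/w6.png

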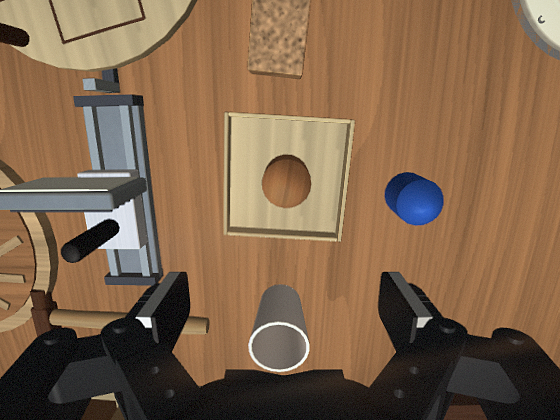

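View pics/t2.png

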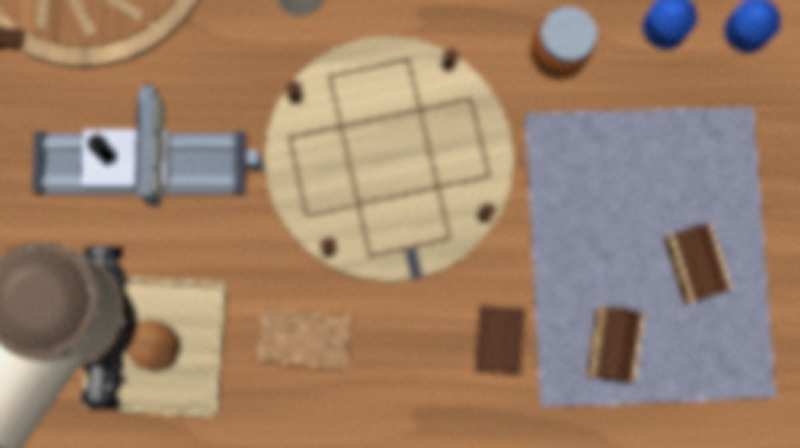

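The tower is upright and well inside the tray (wrist 286,182). The lamp is back and the disc has not turned. House B goes next.

Call:
drive_tool([
  [0,0,0,8.2,0.0854],
  [0,0,0,8.2,0.0854],
  [0,0,0,8.2,0.0854],
  [0,0,0,8.2,0.0854],
  [0,0,0,8.2,0.0854],
  [0,0,0,8.2,0.0854],
  [0,0,0,8.2,0.0854],
  [0,0,0,8.2,0.0854],
  [0,0,0,8.2,0.0854],
  [0,0,0,0,0.0854],
])

```text
clock: 13.6
position: [354.9, 256.8, 265.0]
ee_rot: [-0.15, 0.989, -0.001, -0.002]
contact_force: [0.8, 0.1, -0.6]
gripper_width: 85.2
```

Run:
```python
from h import *
plan(458,-352,270)
```

```text
clock 13.60 yaw -162.7 turn 0.0  shift(mm tool) [  82.3 -611.9   -3.3] pos [354.9 256.8 265. ] q1 1.00 q6 -2.27 tiltz [-0.003 -0.003 -1.   ]
```

Call:
drive_tool([
  [0.005,-0.035,0,0,0.0854],
  [0.005,-0.035,0,0,0.0854],
  [0.005,-0.035,0,0,0.0854],
  [0.005,-0.035,0,0,0.0854],
  [0.005,-0.035,0,0,0.0854],
  [0.005,-0.035,0,0,0.0854],
  [0.005,-0.035,0,0,0.0854],
  [0.005,-0.035,0,0,0.0854],
  [0.005,-0.035,0,0,0.0854],
  [0.005,-0.035,0,0,0.0854],
  [0.005,-0.035,0,0,0.0854],
  [0.005,-0.035,0,0,0.0854],
  [0.005,-0.035,0,0,0.0854],
  [0.005,-0.035,0,0,0.0854],
  [0.005,-0.035,0,0,0.0854],
  [0.005,-0.035,0,0,0.0854],
  [0.003,-0.035,0,0,0.0854],
  [0,-0.015,0,0,0.0854],
  [0,0,0,0,0.0854],
  [0,0,0,0,0.0854],
])

```text
clock: 15.6
position: [456.9, -349.0, 265.9]
ee_rot: [-0.151, 0.989, 0.001, -0.001]
contact_force: [0.1, 0.6, 0.1]
gripper_width: 85.4
```

```bash
cat >> h.py <<'E'
def houses(n,st,dep):
    P=cloud(n,dep,st)
    # ridge & roof: points above 47 (eaves 45 on mat)
    M=(P[...,2]>38)&(P[...,2]<75)&(P[...,1]<-180)&(P[...,1]>-440)&(P[...,0]>280)&(P[...,0]<660)
    k,l,s,ce=cv2.connectedComponentsWithStats(M.astype(np.uint8))
    for i in range(1,k):
        if s[i,4]<150: continue
        q=P[l==i]; (c,wh,a)=cv2.minAreaRect(q[:,:2].astype(np.float32))
        ang=a if wh[0]>wh[1] else a+90
        r=q[q[:,2]>np.percentile(q[:,2],99)-5]; 
        print("house px",ce[i].round(),"c",np.round(c,1),"size",np.round(wh,1),"long ang",round((ang+90)%180-90,1),"zmax",q[:,2].max().round(1),"ridge mid",((r.min(0)+r.max(0))/2).round(1))
E
python3 - <<'E'
from h import *
plan(458,-352,10)
s=arm.read_state();im,d=arm.get_image("wrist"); cv2.imwrite("pics/w7.png",im)
houses("wrist",s,d)
E
```

```text
clock 15.60 yaw -162.7 turn 0.0  shift(mm tool) [ -0.5  -3.6 255.9] pos [ 456.9 -349.   265.9] q1 -0.37 q6 -0.90 tiltz [-0.002  0.001 -1.   ]
house px [388. 130.] c [ 366.9 -258.5] size [51.3 80.4] long ang -9.3 zmax 67.5 ridge mid [ 366.8 -258.1   64. ]
house px [279. 186.] c [ 460.5 -353.6] size [79.6 50. ] long ang 16.8 zmax 66.4 ridge mid [ 459.9 -353.8   63.4]
```

View pics/w7.png

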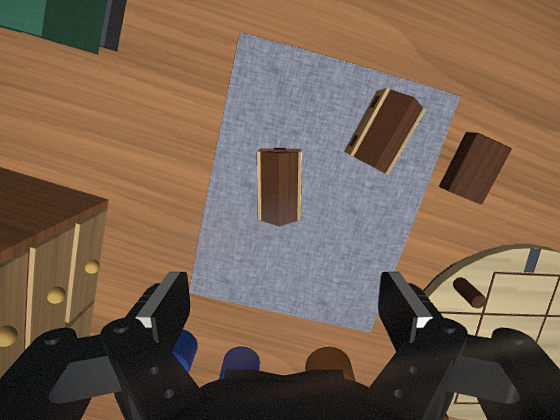

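Call:
drive_tool([
  [-0.002,-0.0055,0.05,0.5,0.0854],
  [0,0,0.05,0,0.0854],
  [0,0,0.05,0,0.0854],
  [0,0,0.04,0,0.0854],
  [0,0,0.03,0,0.0854],
  [0,0,0.02,0,0.0854],
  [0,0,0.015,0,0.0854],
  [0,0,0,0,0.0854],
  [0,0,0,0,0.0854],
])

```text
clock: 16.55
position: [461.4, -353.6, 13.0]
ee_rot: [-0.147, 0.989, -0.0, 0.0]
contact_force: [0.9, 0.7, 0.1]
gripper_width: 85.3
```

Run:
```python
from h import *
plan(460.2,-353.7,11,-163.2)
```

```text
clock 16.55 yaw -163.1 turn 0.1  shift(mm tool) [1.2 0.2 2. ] pos [ 461.4 -353.6   13. ] q1 -0.38 q6 -0.90 tiltz [ 0. -0. -1.]
```

Call:
drive_tool([
  [0,0,0,0,0.03],
  [0,0,0,0,0.03],
  [0,0,0,0,0.03],
  [0,0,0,0,0.03],
  [0,0,0,0,0.03],
  [0,0,0,0,0.03],
  [0,0,-0.01,0,0.03],
  [0,0,-0.03,0,0.03],
  [0,0,-0.04,0,0.03],
  [0,0,-0.05,0,0.03],
  [0,0,-0.05,0,0.03],
  [0,0,-0.02,0,0.03],
  [0,0,0,0,0.03],
  [0,0,0,0,0.03],
])

```text
clock: 17.95
position: [460.1, -353.7, 211.6]
ee_rot: [-0.145, 0.989, 0.001, -0.0]
contact_force: [0.4, 0.5, -1.1]
gripper_width: 49.2
```

Run:
```python
from h import *
plan(588.7,-73.2,200,-166.5)
im,d=arm.get_image("wrist"); cv2.imwrite("pics/w8.png",im)
```

```text
clock 17.95 yaw -163.3 turn 3.2  shift(mm tool) [-190.6  242.7   11.9] pos [ 460.1 -353.7  211.6] q1 -0.38 q6 -0.90 tiltz [-0.001  0.001 -1.   ]
```

View pics/w8.png

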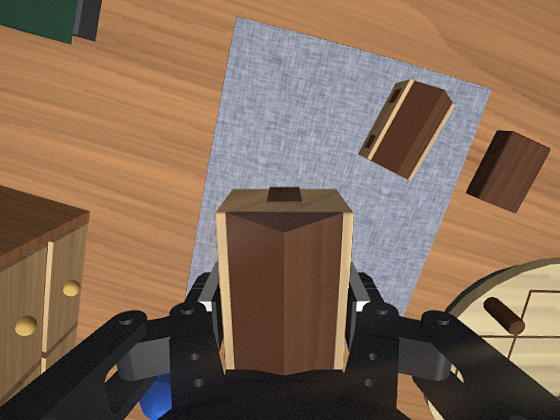

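Call:
drive_tool([
  [0,0,0,3.2,0.03],
  [-0.019,0.024,0,0,0.03],
  [-0.019,0.024,0,0,0.03],
  [-0.019,0.024,0,0,0.03],
  [-0.019,0.024,0,0,0.03],
  [-0.019,0.024,0,0,0.03],
  [-0.019,0.024,0,0,0.03],
  [-0.019,0.024,0,0,0.03],
  [-0.019,0.024,0,0,0.03],
  [-0.019,0.024,0,0,0.03],
  [-0.014,0.02,0,0,0.03],
  [-0.005,0.007,0,0,0.03],
  [0,0,0.04,0,0.03],
  [0,0,0.04,0,0.03],
  [0,0,0.02,0,0.03],
  [0,0,0,0,0.03],
  [0,0,0,0,0.03],
])

```text
clock: 19.7
position: [588.4, -74.0, 111.7]
ee_rot: [-0.118, 0.993, -0.0, -0.001]
contact_force: [0.7, 0.6, -0.1]
gripper_width: 48.8
```

Run:
```python
from h import *
plan(588.7,-73.2,64,-166.5)
im,d=arm.get_image("wrist"); cv2.imwrite("pics/w9.png",im)
im,d=arm.get_image("top"); crop(im,160,135,410,275,3.2,"t3.png")
```

```text
clock 19.70 yaw -166.4 turn 0.1  shift(mm tool) [-0.6  0.7 47.7] pos [588.4 -74.  111.7] q1 0.15 q6 -1.48 tiltz [-0.002 -0.001 -1.   ]
```

View pics/w9.png

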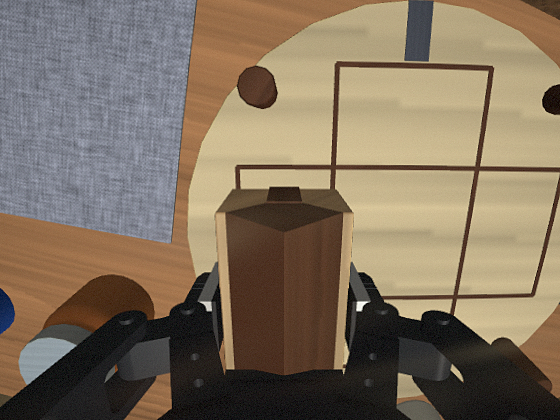

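View pics/t3.png

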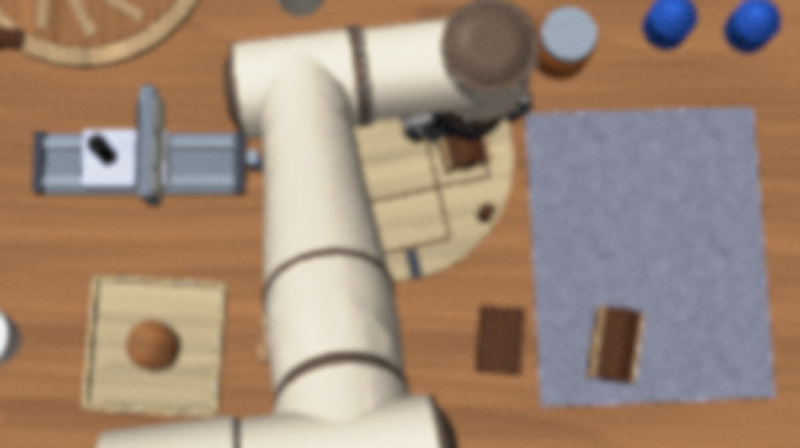

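Call:
drive_tool([
  [0,0.001,0.02,0,0.03],
  [0,0,0.015,0,0.03],
  [0,0,0.008,0,0.03],
  [0,0,0.003,0,0.03],
  [0,0,0.002,0,0.03],
  [0,0,0,0,0.03],
  [0,0,0,0,0.03],
])

```text
clock: 20.5
position: [588.9, -72.5, 65.0]
ee_rot: [-0.118, 0.993, -0.0, 0.001]
contact_force: [0.2, 0.2, -0.6]
gripper_width: 49.3
```

Call:
drive_tool([
  [0,0,0.001,0,0.03],
  [0,0,0.001,0,0.03],
  [0,0,0,0,0.03],
])

```text
clock: 20.8
position: [589.2, -72.4, 63.6]
ee_rot: [-0.119, 0.993, -0.0, 0.001]
contact_force: [-1.2, 0.2, 4.9]
gripper_width: 49.3
```

Call:
drive_tool([
  [0,0,0,0,0.055],
  [0,0,0,0,0.065],
  [0,0,0,0,0.075],
  [0,0,0,0,0.075],
  [0,0,0,0,0.075],
  [0,0,-0.02,0,0.075],
  [0,0,-0.04,0,0.075],
  [0,0,-0.05,0,0.0854],
  [0,0,-0.05,0,0.0854],
  [0,0,-0.04,0,0.0854],
  [0,0,0,0,0.0854],
])

```text
clock: 21.9
position: [591.5, -72.8, 269.9]
ee_rot: [-0.119, 0.993, -0.001, 0.007]
contact_force: [0.4, -0.2, 0.2]
gripper_width: 85.7
```

Run:
```python
from h import *
plan(366.8,-258.3,265,-189.3)
plan(366.8,-258.3,265)
s=arm.read_state();im,d=arm.get_image("wrist"); cv2.imwrite("pics/w10.png",im); 
P=cloud("wrist",d,s);M=(P[...,2]>90)&(P[...,2]<130)&(np.hypot(P[...,0]-588,P[...,1]+73)<60)
q=P[M]
if len(q): print(cv2.minAreaRect(q[:,:2].astype(np.float32)),q[:,2].max())
```

```text
clock 21.90 yaw -166.4 turn 22.9  shift(mm tool) [ 191.8 -219.4    1.7] pos [591.5 -72.8 269.9] q1 0.15 q6 -1.48 tiltz [ 0.015 -0.    -1.   ]
clock 21.90 yaw -166.4 turn 0.0  shift(mm tool) [ 262.1 -127.4    1.7] pos [591.5 -72.8 269.9] q1 0.15 q6 -1.48 tiltz [ 0.015 -0.    -1.   ]
((588.26708984375, -72.94752502441406), (79.62261962890625, 50.08739471435547), 13.544445991516113) 117.03788835627557
```

View pics/w10.png

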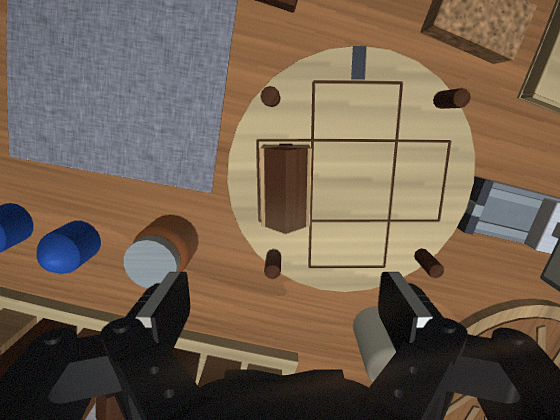

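House B sits squarely in bay 1, at (285,190) in the picture, measured (588,-73) with yaw 13.5°. Next is house A.

Call:
drive_tool([
  [0,0,0,7.6,0.0854],
  [0,0,0,7.6,0.0854],
  [0,0,0,7.6,0.0854],
  [0.02,-0.023,0,0,0.0854],
  [0.02,-0.023,0,0,0.0854],
  [0.02,-0.023,0,0,0.0854],
  [0.02,-0.023,0,0,0.0854],
  [0.02,-0.023,0,0,0.0854],
  [0.02,-0.023,0,0,0.0854],
  [0.02,-0.023,0,0,0.0854],
  [0.02,-0.023,0,0,0.0854],
  [0.02,-0.023,0,0,0.0854],
  [0.012,-0.012,0,0,0.0854],
  [0,0,0,0,0.0854],
  [0,0,0,0,0.0854],
])

```text
clock: 23.45
position: [363.4, -257.8, 261.4]
ee_rot: [0.081, 0.997, 0.0, -0.001]
contact_force: [0.6, 0.7, -0.0]
gripper_width: 85.7
```

Run:
```python
from h import *
plan(366.8,-258.3,11,-189.3)
s=arm.read_state();im,d=arm.get_image("wrist"); cv2.imwrite("pics/w11.png",im)
houses("wrist",s,d)
```

```text
clock 23.45 yaw 170.7 turn 0.0  shift(mm tool) [-3.800e+00 -1.000e-01  2.504e+02] pos [ 363.4 -257.8  261.4] q1 -0.25 q6 -1.48 tiltz [-0.001  0.001 -1.   ]
house px [283. 188.] c [ 366.7 -258.5] size [50.1 79.4] long ang -9.2 zmax 66.6 ridge mid [ 366.8 -257.8   63.5]
```

View pics/w11.png

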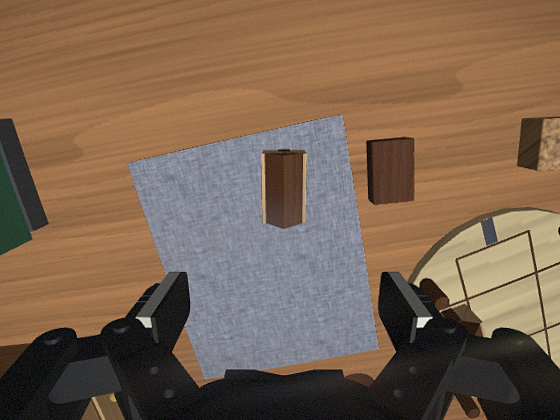

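Call:
drive_tool([
  [-0.004,0,0.05,0,0.0854],
  [0,0,0.05,0,0.0854],
  [0,0,0.05,0,0.0854],
  [0,0,0.04,0,0.0854],
  [0,0,0.03,0,0.0854],
  [0,0,0.02,0,0.0854],
  [0,0,0.009,0,0.0854],
  [0,0,0,0,0.0854],
  [0,0,0,0,0.0854],
])

```text
clock: 24.4
position: [368.6, -258.5, 14.0]
ee_rot: [0.08, 0.997, -0.0, 0.001]
contact_force: [1.3, -0.1, 0.2]
gripper_width: 85.5
```

Run:
```python
from h import *
plan(366.8,-258.3,12,-189.3)
```

```text
clock 24.40 yaw 170.8 turn 0.1  shift(mm tool) [ 1.8 -0.1  2. ] pos [ 368.6 -258.5   14. ] q1 -0.25 q6 -1.48 tiltz [ 0.001 -0.    -1.   ]
```

Call:
drive_tool([
  [0.001,0,0.001,0,0.03],
  [0,0,0,0,0.03],
  [0,0,0,0,0.03],
  [0,0,0,0,0.03],
  [0,0,0,0,0.03],
  [0,0,0,0,0.03],
  [0,0,-0.01,0,0.03],
  [0,0,-0.03,0,0.03],
  [0,0,-0.04,0,0.03],
  [0,0,-0.05,0,0.03],
  [0,0,-0.05,0,0.03],
  [0,0,-0.02,0,0.03],
  [0,0,0,0,0.03],
  [0,0,0,0,0.03],
])

```text
clock: 25.8
position: [365.7, -257.8, 212.0]
ee_rot: [0.081, 0.997, 0.001, -0.0]
contact_force: [0.6, 0.2, -2.2]
gripper_width: 49.3
```

Run:
```python
from h import *
plan(553.7,72.6,212,-166.5)
```

```text
clock 25.80 yaw 170.7 turn -22.8  shift(mm tool) [-259.9  277.4    0.3] pos [ 365.7 -257.8  212. ] q1 -0.25 q6 -1.48 tiltz [-0.     0.001 -1.   ]
```

Call:
drive_tool([
  [0,0,0,-7.6,0.03],
  [0,0,0,-7.6,0.03],
  [0,0,0,-7.6,0.03],
  [-0.022,0.0235,0,0,0.03],
  [-0.022,0.0235,0,0,0.03],
  [-0.022,0.0235,0,0,0.03],
  [-0.022,0.0235,0,0,0.03],
  [-0.022,0.0235,0,0,0.03],
  [-0.022,0.0235,0,0,0.03],
  [-0.022,0.0235,0,0,0.03],
  [-0.022,0.0235,0,0,0.03],
  [-0.022,0.0235,0,0,0.03],
  [-0.022,0.0235,0,0,0.03],
  [-0.022,0.0235,0,0,0.03],
  [-0.012,0.013,0,0,0.03],
  [-0.005,0.006,0,0,0.03],
  [0,0,0,0,0.03],
])

```text
clock: 27.5
position: [552.7, 72.3, 210.9]
ee_rot: [-0.118, 0.993, -0.0, -0.002]
contact_force: [-0.4, -0.4, -2.2]
gripper_width: 49.0
```

Run:
```python
from h import *
plan(553.7,72.6,64,-166.5)
im,d=arm.get_image("wrist"); cv2.imwrite("pics/w12.png",im)
```

```text
clock 27.50 yaw -166.4 turn 0.1  shift(mm tool) [-1.500e+00  1.000e-01  1.469e+02] pos [552.7  72.3 210.9] q1 0.42 q6 -1.75 tiltz [-0.003 -0.001 -1.   ]
```

View pics/w12.png

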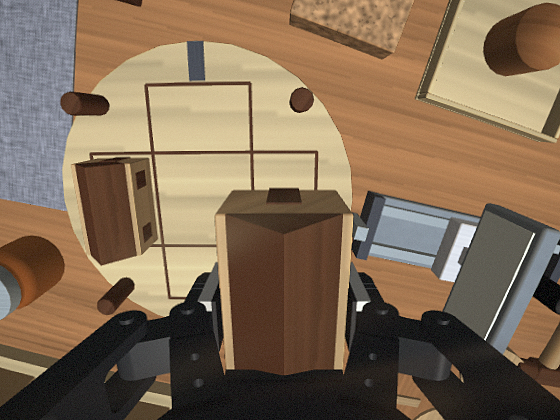

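Call:
drive_tool([
  [0,0,0.04,0,0.03],
  [0,0,0.04,0,0.03],
  [0,0,0.03,0,0.03],
  [0,0,0.02,0,0.03],
  [0,0,0.01,0,0.03],
  [0,0,0.004,0,0.03],
  [0,0,0,0,0.03],
  [0,0,0,0,0.03],
])

```text
clock: 28.35
position: [554.1, 72.2, 69.8]
ee_rot: [-0.118, 0.993, 0.0, 0.001]
contact_force: [-0.5, 0.0, -1.2]
gripper_width: 49.0
```

Call:
drive_tool([
  [0,0,0.003,0,0.03],
  [0,0,0.002,0,0.03],
  [0,0,0.001,0,0.03],
  [0,0,0,0,0.03],
  [0,0,0,0,0.03],
])

```text
clock: 28.85
position: [554.0, 72.4, 63.5]
ee_rot: [-0.118, 0.993, 0.0, 0.001]
contact_force: [-1.9, -0.1, 5.1]
gripper_width: 49.5
```

Call:
drive_tool([
  [0,0,0,0,0.055],
  [0,0,0,0,0.065],
  [0,0,0,0,0.075],
  [0,0,0,0,0.075],
  [0,0,0,0,0.075],
  [0,0,-0.02,0,0.075],
  [0,0,-0.04,0,0.075],
  [0,0,-0.05,0,0.0854],
  [0,0,-0.05,0,0.0854],
  [0,0,-0.05,0,0.05],
  [0,0,-0.05,0,0.03],
  [0,0,0,0,0],
  [0,0,0,0,0],
])

```text
clock: 30.15
position: [553.4, 72.4, 323.7]
ee_rot: [-0.118, 0.993, 0.001, 0.001]
contact_force: [-0.2, -0.1, -0.9]
gripper_width: 28.5
```

Run:
```python
from h import *
plan(553.7,72.6,64,-166.5)
s=arm.read_state();np.save("pics/s13.npy",s,allow_pickle=True);im,d=arm.get_image("wrist"); cv2.imwrite("pics/w13.png",im)
P=cloud("wrist",d,s)
for c in [(588,-73),(554,72)]:
  M=(P[...,2]>90)&(P[...,2]<130)&(np.hypot(P[...,0]-c[0],P[...,1]-c[1])<60)
  q=P[M]
  if len(q): print(cv2.minAreaRect(q[:,:2].astype(np.float32)),q[:,2].max())
im,d=arm.get_image("top"); crop(im,160,135,410,275,3.2,"t4.png")
```

```text
clock 30.15 yaw -166.4 turn 0.1  shift(mm tool) [ 5.000e-01 -2.000e-01  2.597e+02] pos [553.4  72.4 323.7] q1 0.42 q6 -1.75 tiltz [ 0.003  0.002 -1.   ]
((587.4957885742188, -72.86006164550781), (80.50912475585938, 50.93595504760742), 13.701114654541016) 117.03808803276252
((553.5802612304688, 71.9428939819336), (79.38899993896484, 50.1069221496582), 13.647452354431152) 116.97414393819389
```

View pics/w13.png

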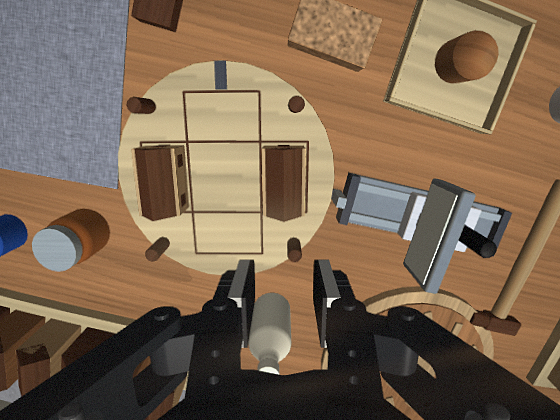

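View pics/t4.png

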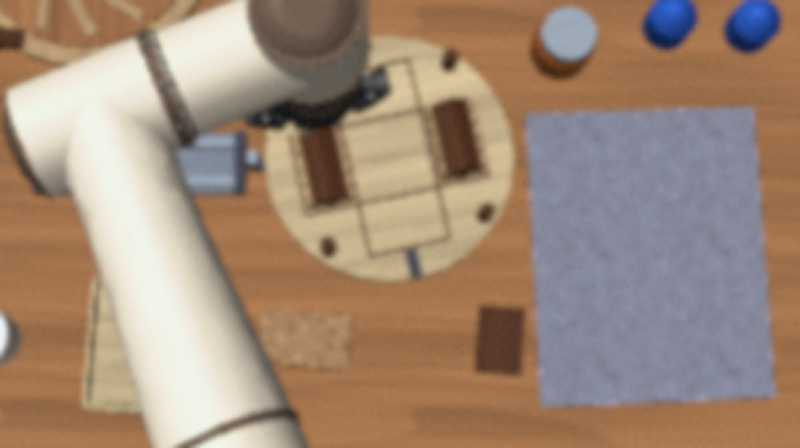

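Run:
```python
from h import *
im=cv2.imread("pics/w1.png");crop(im,240,40,340,120,6,"c1.png")
im=cv2.imread("pics/w13.png");crop(im,310,160,370,220,8,"c2.png")
s=np.load("pics/s13.npy",allow_pickle=True).item()
# rail edges
plan(677.8,-65.6,330,-31.5)
```

```text
clock 30.25 yaw -166.4 turn -134.9  shift(mm tool) [178.7  51.9  -9.4] pos [552.5  72.1 320.9] q1 0.42 q6 -1.75 tiltz [-0.003 -0.    -1.   ]
```

View pics/c1.png

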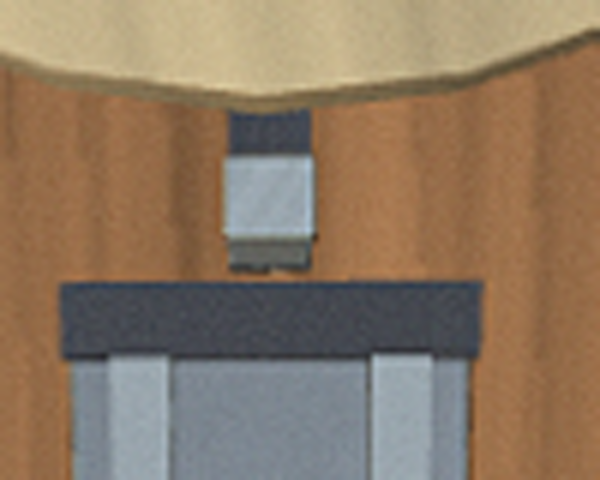

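View pics/c2.png

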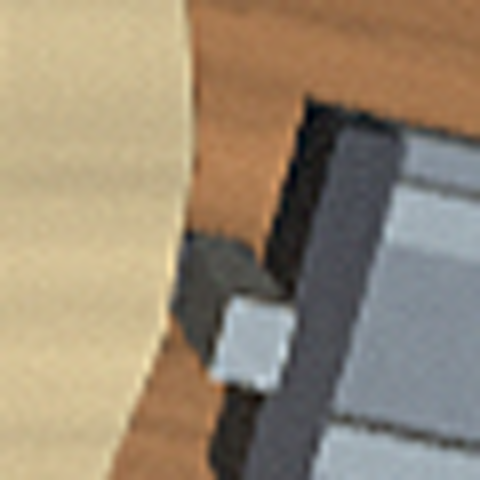

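Run:
```python
from h import *
s=dict(position=np.array([567.7,268,230.3]),ee_rot=np.array([.712,-.702,0,.001])/np.linalg.norm([.712,-.702,0,.001]))
s2=np.load("pics/s13.npy",allow_pickle=True).item()
for p in (px2w("wrist",[(284.7,66)],54,s)[0],px2w("wrist",[(337.9,201.9)],54,s2)[0]):
  d=p[:2]-[571.2,-.3]; print(p,np.linalg.norm(d),np.degrees(np.arctan2(d[1],d[0])))
```

```text
[568.45360743 149.04957021  54.        ] 149.37481981725992 91.05349462718974
[569.09614597 149.03872669  54.        ] 149.3535452955478 90.8071180563627
```

Call:
drive_tool([
  [0,0,0,-8.4,0.03],
  [0,0,0,-8.4,0.03],
  [0,0,0,-8.4,0.03],
  [0,0,0,-8.4,0.03],
  [0,0,0,-8.4,0.03],
  [0,0,0,-8.4,0.03],
  [0,0,0,-8.4,0.03],
  [0,0,0,-8.4,0.03],
  [0,0,0,-8.4,0.03],
  [0,0,0,-8.4,0.03],
  [0,0,0,-8.4,0.03],
  [0,0,0,-8.4,0.03],
  [0,0,0,-8.4,0.03],
  [0,0,0,-8.4,0.03],
  [0,0,0,-8.4,0.03],
  [0,0,0,-8.4,0.03],
  [0,0,0,0,0.03],
])

```text
clock: 31.95
position: [552.7, 72.0, 320.4]
ee_rot: [0.961, -0.276, -0.002, 0.001]
contact_force: [-0.5, -0.1, -0.2]
gripper_width: 29.9
```

Run:
```python
from h import *
plan(677.8,-65.6,330,-31.5)
```

```text
clock 31.95 yaw -32.0 turn -0.5  shift(mm tool) [178.5  52.   -9.9] pos [552.7  72.  320.4] q1 0.42 q6 0.59 tiltz [-0.004 -0.001 -1.   ]
```

Call:
drive_tool([
  [0.03,0.009,0,-0.5,0.032],
  [0.03,0.009,0,0,0.032],
  [0.03,0.009,0,0,0.032],
  [0.03,0.009,0,0,0.032],
  [0.03,0.009,0,0,0.032],
  [0.0275,0.0065,0,0,0.032],
  [0,0,0.05,0,0.032],
  [0,0,0.05,0,0.032],
  [0,0,0,0,0.032],
  [0,0,0,0,0.032],
])

```text
clock: 32.95
position: [677.6, -65.1, 222.0]
ee_rot: [0.962, -0.272, -0.001, 0.001]
contact_force: [0.2, 0.4, 0.8]
gripper_width: 32.1
```

Run:
```python
from h import *
plan(677.8,-65.6,68,-31.5)
s=arm.read_state();im,d=arm.get_image("wrist"); cv2.imwrite("pics/w14.png",im)
P=cloud("wrist",d,s)
M=(P[...,2]>85)&(P[...,2]<104)&(np.hypot(P[...,0]-678,P[...,1]+66)<30);q=P[M]; r=q[q[:,2]>97];print(q.min(0),q.max(0),(r.min(0)+r.max(0))/2)
```

```text
clock 32.95 yaw -31.6 turn -0.1  shift(mm tool) [ 5.00e-01 -1.00e-01  1.54e+02] pos [677.6 -65.1 222. ] q1 0.14 q6 0.88 tiltz [-0.002 -0.002 -1.   ]
[670.32004408 -74.78847528  85.258354  ] [687.79449399 -57.47054548 100.93912744] [679.15746614 -65.94062367  98.98295997]
```

View pics/w14.png

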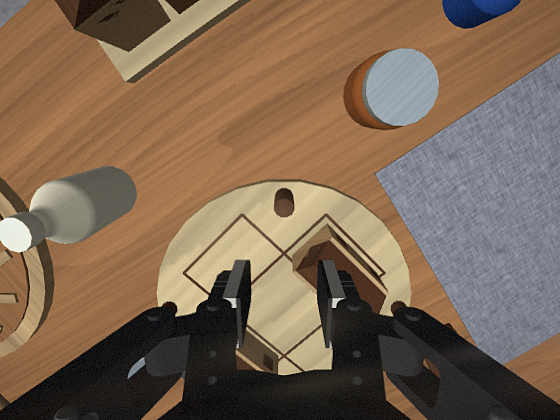

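Call:
drive_tool([
  [0.001,0,0.05,0,0.032],
  [0,0,0.05,0,0.032],
  [0,0,0.03,0,0.032],
  [0,0,0.022,0,0.032],
  [0,0,0,0,0.032],
  [0,0,0,0,0.026],
  [0,0,0,0,0.026],
])

```text
clock: 33.7
position: [680.8, -65.0, 74.2]
ee_rot: [0.962, -0.271, 0.003, -0.001]
contact_force: [0.3, 0.9, -0.6]
gripper_width: 25.9
```

Call:
drive_tool([
  [-0.001,0.003,0.003,1.5,0.026],
  [0,0.003,0.001,1.5,0.026],
  [-0.0002,0.0065,0,3,0.026],
  [-0.0002,0.0065,0,3,0.026],
  [-0.0002,0.0065,0,3,0.026],
  [-0.0002,0.0065,0,3,0.026],
  [-0.0002,0.0065,0,3,0.026],
  [-0.0002,0.0065,0,3,0.026],
  [-0.0002,0.0065,0,3,0.026],
  [-0.0002,0.0065,0,3,0.026],
  [0,0,0,0,0.026],
  [0,0,0,0,0.026],
])

```text
clock: 34.9
position: [636.7, -105.3, 66.8]
ee_rot: [0.872, -0.489, 0.0, -0.0]
contact_force: [-0.2, 0.3, -0.1]
gripper_width: 25.8
```

Run:
```python
from h import *
s=arm.read_state();d=s["position"][:2]-[571.2,-.3];print(np.linalg.norm(d),np.degrees(np.arctan2(d[1],d[0])),s["contact_force"])
plan(0,0,0)
im,d=arm.get_image("wrist"); cv2.imwrite("pics/w15.png",im)
```

```text
123.75872969414408 -58.06300155113711 [-0.19031063  0.3250273  -0.13386468]
clock 34.90 yaw -58.5 turn 0.0  shift(mm tool) [-422.4  487.9   66.5] pos [ 636.7 -105.3   66.8] q1 0.09 q6 0.46 tiltz [ 0. -0. -1.]
```

View pics/w15.png

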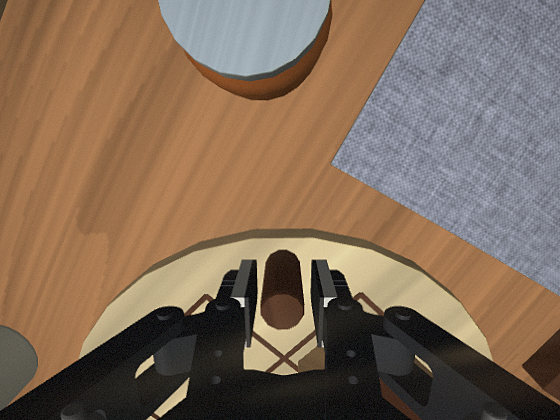

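Call:
drive_tool([
  [-0.0002,0.003,0,1.5,0.026],
  [-0.0002,0.0065,0,3,0.026],
  [-0.0002,0.0065,0,3,0.026],
  [-0.0002,0.0065,0,3,0.026],
  [-0.0002,0.0065,0,3,0.026],
  [-0.0002,0.0065,0,3,0.026],
  [-0.0002,0.0065,0,3,0.026],
  [-0.0002,0.0065,0,3,0.026],
  [-0.0002,0.0065,0,3,0.026],
  [-0.0002,0.0065,0,3,0.026],
  [-0.0002,0.0065,0,3,0.026],
  [-0.0002,0.0065,0,3,0.026],
  [-0.0002,0.0065,0,3,0.026],
  [0,0,0,0,0.026],
  [0,0,0,0,0.026],
])

```text
clock: 36.45
position: [558.9, -122.1, 66.5]
ee_rot: [-0.669, 0.743, -0.0, 0.0]
contact_force: [0.6, 0.6, -0.1]
gripper_width: 26.0
```

Run:
```python
from h import *
s=arm.read_state();d=s["position"][:2]-[571.2,-.3];print(np.linalg.norm(d),np.degrees(np.arctan2(d[1],d[0])),s["contact_force"])
plan(0,0,0)
im,d=arm.get_image("wrist"); cv2.imwrite("pics/w16.png",im)
```

```text
122.38897234091166 -95.75245083041402 [ 0.57640862  0.58110584 -0.06223175]
clock 36.45 yaw -96.0 turn 0.0  shift(mm tool) [-63.2 568.6  66.5] pos [ 558.9 -122.1   66.5] q1 0.07 q6 -0.17 tiltz [ 0. -0. -1.]
```

View pics/w16.png

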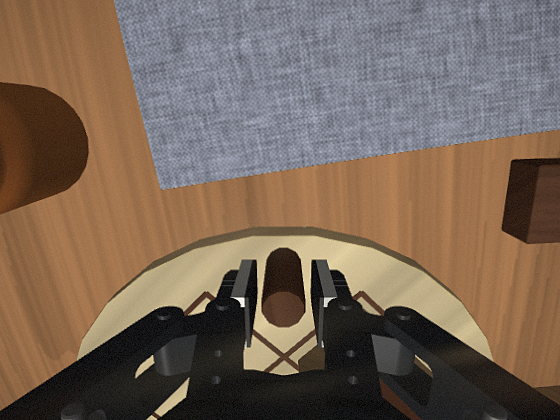

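Call:
drive_tool([
  [0.001,0.0065,0,3,0.026],
  [0.0005,0.0065,0,3,0.026],
  [-0.0002,0.0065,0,3,0.026],
  [-0.0002,0.0065,0,3,0.026],
  [-0.0002,0.0065,0,3,0.026],
  [-0.0002,0.0065,0,3,0.026],
  [-0.0002,0.0065,0,3,0.026],
  [-0.0002,0.0065,0,3,0.026],
  [-0.0002,0.0065,0,3,0.026],
  [-0.0002,0.0065,0,3,0.026],
  [-0.0002,0.0065,0,3,0.026],
  [-0.0002,0.0045,0,2,0.026],
  [0,0.002,0,1,0.026],
  [0,0,0,0,0.026],
  [0,0,0,0,0.026],
])

```text
clock: 38.0
position: [488.9, -92.4, 66.5]
ee_rot: [-0.407, 0.913, -0.0, 0.0]
contact_force: [0.0, -0.7, -0.2]
gripper_width: 25.9
```

Run:
```python
from h import *
s=arm.read_state();d=s["position"][:2]-[571.2,-.3];print(np.linalg.norm(d),np.degrees(np.arctan2(d[1],d[0])),s["contact_force"])
plan(0,0,0)
im,d=arm.get_image("wrist"); cv2.imwrite("pics/w17.png",im)
im,d=arm.get_image("top"); crop(im,160,135,410,275,3.2,"t5.png")
```

```text
123.47177290332372 -131.7883457154719 [ 0.00226812 -0.68768685 -0.21081839]
clock 38.00 yaw -132.0 turn 0.0  shift(mm tool) [258.4 425.2  66.4] pos [488.9 -92.4  66.5] q1 0.14 q6 -0.87 tiltz [ 0.  0. -1.]
```

View pics/w17.png

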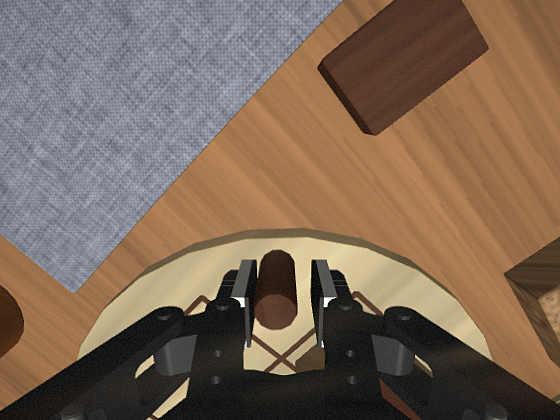

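View pics/t5.png

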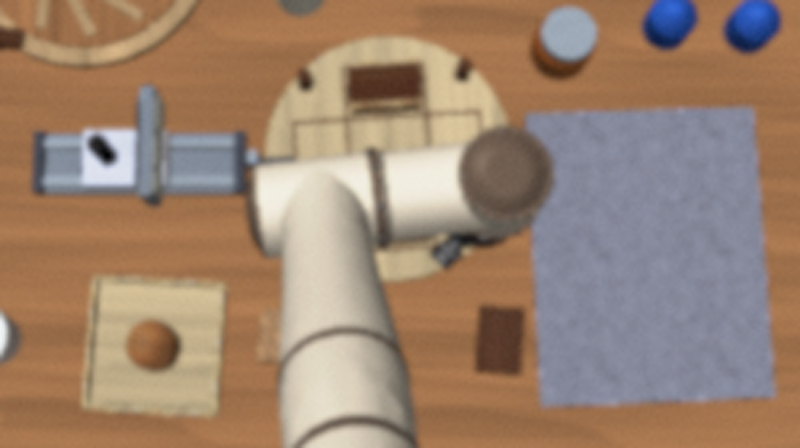

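Call:
drive_tool([
  [0,0.003,0,1.4,0.026],
  [0,0.003,0,1.4,0.026],
  [0,0.0018,0,0.8,0.026],
  [0,0,0,0,0.026],
  [0,0,0,0,0.026],
  [0,0,0,0,0.026],
])

```text
clock: 38.7
position: [482.9, -87.0, 66.4]
ee_rot: [-0.378, 0.926, 0.0, -0.0]
contact_force: [-0.0, 0.3, -0.1]
gripper_width: 26.1
```

Call:
drive_tool([
  [0,-0.002,0,0,0.04],
  [0,0,0,0,0.04],
  [0,0,0,0,0.04],
  [0,0,-0.02,0,0.04],
  [0,0,-0.05,0,0.04],
  [0,0,-0.05,0,0.04],
  [0,0,-0.05,0,0.04],
  [0,0,-0.05,0,0.04],
  [0,0,0,0,0.04],
])

```text
clock: 39.6
position: [487.9, -88.8, 294.5]
ee_rot: [-0.378, 0.926, -0.003, 0.008]
contact_force: [0.1, 0.5, -0.2]
gripper_width: 39.9
```

Run:
```python
from h import *
s=arm.read_state();np.save("pics/s18.npy",s,allow_pickle=True)
im,d=arm.get_image("wrist"); cv2.imwrite("pics/w18.png",im); plan(567,314,290,-89)
im,d=arm.get_image("top"); crop(im,160,135,410,275,3.2,"t6.png")
```

```text
clock 39.65 yaw -135.6 turn -46.6  shift(mm tool) [-400.9  -88.     1.5] pos [486.  -88.4 290.4] q1 0.15 q6 -0.95 tiltz [ 0.009  0.001 -1.   ]
```

View pics/w18.png

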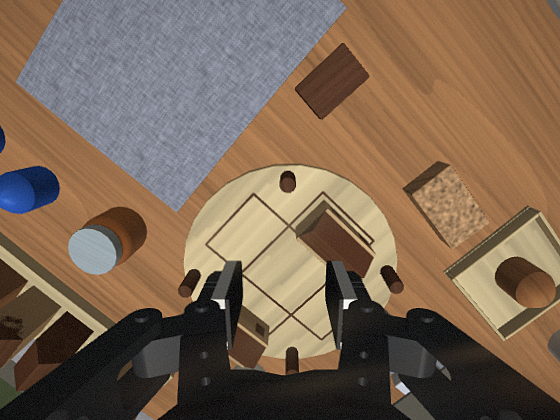

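View pics/t6.png

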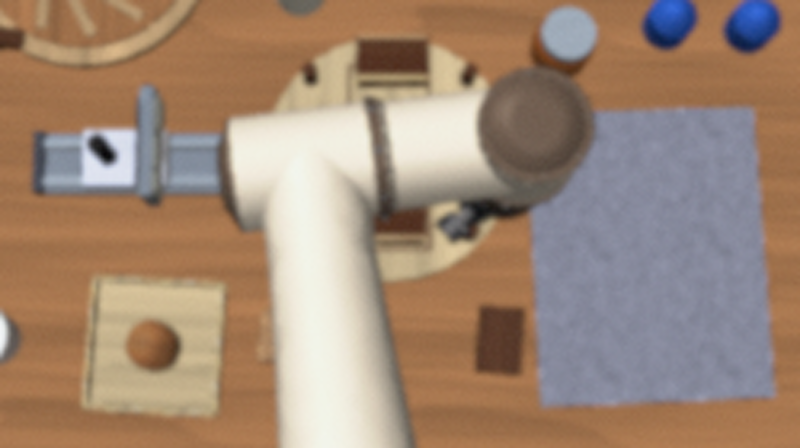

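In t6 one house looks displaced outward, and it may have been knocked. I'll look again from a better viewpoint.

Call:
drive_tool([
  [-0.04,0,0,-6,0.04],
  [-0.04,0,0,-6,0.04],
  [-0.04,0,0,-6,0.04],
  [-0.04,0,0,-6,0.04],
  [-0.02,0,0,-6,0.04],
  [0,0,0,-6,0.04],
  [0,0,0,-6,0.04],
  [0,0,0,0,0.04],
  [0,0,0,0,0.04],
])

```text
clock: 40.6
position: [586.0, 57.5, 284.9]
ee_rot: [-0.684, 0.73, 0.001, -0.001]
contact_force: [-0.2, 0.0, 0.2]
gripper_width: 39.9
```

Run:
```python
from h import *
s=arm.read_state();np.save("pics/s19.npy",s,allow_pickle=True)
im,d=arm.get_image("wrist"); cv2.imwrite("pics/w19.png",im); plan(567,314,290,-89)
P=cloud("wrist",d,s)
M=(P[...,2]>92)&(P[...,2]<130)&(np.hypot(P[...,0]-571,P[...,1])<160)
k,l,ss,ce=cv2.connectedComponentsWithStats(M.astype(np.uint8))
for i in range(1,k):
  if ss[i,4]<100: continue
  q=P[l==i]; c,wh,a=cv2.minAreaRect(q[:,:2].astype(np.float32)); print(ce[i].round(),np.round(c,1),np.round(wh,1),round(a,1),q[:,2].max())
```

```text
clock 40.65 yaw -93.7 turn -4.7  shift(mm tool) [-256.9   14.6   -4.8] pos [586.1  57.4 285.3] q1 0.37 q6 -0.44 tiltz [-0.002 -0.001 -1.   ]
[382.  30.] [485.3 -89.6] [16.8 17.3] 60.5 101.54161834386201
[193.  47.] [661.6 -86.6] [17.  16.9] 41.2 101.6932270557594
[368. 128.] [ 4.977e+02 -3.000e-01] [50.4 80.7] 1.2 117.02970424657383
[190. 139.] [676.   -1.4] [51.2 80.7] 1.6 116.72414501727383
[383. 212.] [482.8  86.1] [16.2 15.7] 55.5 100.9203190553601
[218. 225.] [658.4  88.7] [17.3 16.6] 84.6 100.80110891816616
```

View pics/w19.png

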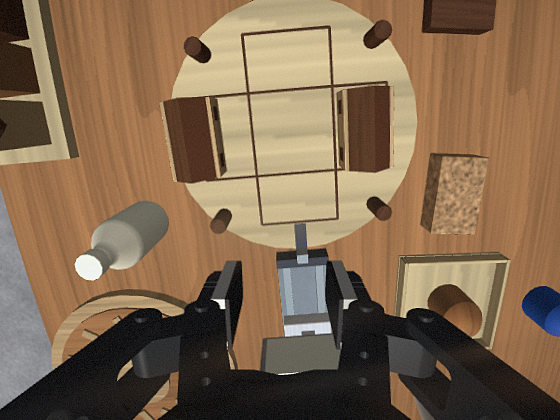

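A knock did happen. House A is at (676,-1), 30 mm outside bay 3's centre, while the pointer is on the mark. I'll pick the house up again and set it back.

Run:
```python
from h import *
plan(676,-1.4,285,-88.4)
s=np.load("pics/s19.npy",allow_pickle=True).item()
print(px2w("wrist",[(90,266)],150,s), px2w("wrist",[(150,222)],40,s))
```

```text
clock 40.65 yaw -93.7 turn -5.3  shift(mm tool) [ 61.3 -88.2   0.2] pos [586.1  57.4 285.3] q1 0.37 q6 -0.44 tiltz [-0.002 -0.001 -1.   ]
[[774.21286405 104.75625884 150.        ]] [[757.11866374  97.1816276   40.        ]]
```

Call:
drive_tool([
  [0,0,0,-5.3,0.0854],
  [0.02,-0.03,0,0,0.0854],
  [0.02,-0.03,0,0,0.0854],
  [0.02,-0.027,0,0,0.0854],
  [0,0,0,0,0.0854],
  [0,0,0,0,0.0854],
  [0,0,0,0,0.0854],
])

```text
clock: 41.35
position: [674.6, 0.4, 286.4]
ee_rot: [0.717, -0.697, -0.0, 0.0]
contact_force: [-0.0, 0.4, -0.3]
gripper_width: 85.5
```

Run:
```python
from h import *
plan(676,-1.4,64,-88.4)
s=arm.read_state();im,d=arm.get_image("wrist"); cv2.imwrite("pics/w20.png",im)
P=cloud("wrist",d,s)
M=(P[...,2]>92)&(P[...,2]<130)&(np.hypot(P[...,0]-571,P[...,1])<160)
k,l,ss,ce=cv2.connectedComponentsWithStats(M.astype(np.uint8))
for i in range(1,k):
  if ss[i,4]<100: continue
  q=P[l==i]; c,wh,a=cv2.minAreaRect(q[:,:2].astype(np.float32)); print(ce[i].round(),np.round(c,1),np.round(wh,1),round(a,1),q[:,2].max())
```

```text
clock 41.35 yaw -88.3 turn 0.1  shift(mm tool) [  1.9  -1.5 222.4] pos [6.746e+02 4.000e-01 2.864e+02] q1 0.24 q6 -0.21 tiltz [-0.001  0.    -1.   ]
[300. 104.] [661.9 -87.3] [16.7 17. ] 47.8 101.22695925519116
[477. 108.] [485.5 -90.6] [17.1 17.3] 3.2 101.24944383426856
[283. 189.] [676.4  -1.5] [50.1 79.5] 1.5 117.01288985145368
[449. 195.] [498.1  -0.5] [51.1 80.6] 0.2 116.61733292520256
[296. 269.] [659.3  88.1] [16.9 16.6] 2.2 101.01595070542339
[450. 270.] [483.   85.9] [17.5 16.6] 7.7 100.71243132765261
```

View pics/w20.png

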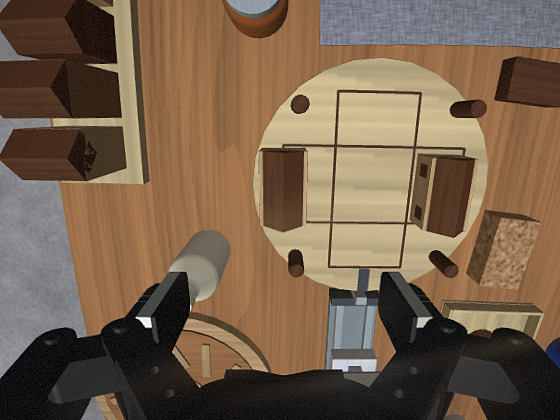

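Call:
drive_tool([
  [0.002,-0.002,0.05,0,0.0854],
  [0,0,0.05,0,0.0854],
  [0,0,0.05,0,0.0854],
  [0,0,0.04,0,0.0854],
  [0,0,0.02,0,0.0854],
  [0,0,0.008,0,0.0854],
  [0,0,0,0,0.0854],
  [0,0,0,0,0.0854],
])

```text
clock: 42.2
position: [678.3, -1.3, 70.6]
ee_rot: [0.718, -0.696, 0.001, -0.001]
contact_force: [0.2, 0.0, 0.5]
gripper_width: 85.4
```

Run:
```python
from h import *
plan(676.2,-1.4,65,-88.4)
```

```text
clock 42.20 yaw -88.3 turn 0.1  shift(mm tool) [0.1 2.2 5.6] pos [678.3  -1.3  70.6] q1 0.24 q6 -0.21 tiltz [ 0.003  0.    -1.   ]
```

Call:
drive_tool([
  [0,0.002,0.003,0,0.0854],
  [0,0,0.001,0,0.0854],
  [0,0,0,0,0.06],
  [0,0,0,0,0.03],
  [0,0,0,0,0.03],
  [0,0,0,0,0.03],
  [0,0,0,0,0.03],
  [0,0,0,0,0.03],
])

```text
clock: 43.0
position: [675.8, -1.8, 65.1]
ee_rot: [0.717, -0.697, 0.0, -0.0]
contact_force: [0.3, 1.2, 2.8]
gripper_width: 49.2
```

Call:
drive_tool([
  [0,0,-0.01,0,0.03],
  [0,0,-0.015,0,0.03],
  [0,0,0,0,0.03],
  [0,0,0,0,0.03],
])

```text
clock: 43.4
position: [675.4, -1.7, 90.2]
ee_rot: [0.717, -0.697, 0.0, -0.001]
contact_force: [-0.4, -0.0, -1.8]
gripper_width: 48.9
```

Run:
```python
from h import *
plan(647,0.6,70,-89.1)
```

```text
clock 43.40 yaw -88.3 turn 0.8  shift(mm tool) [-2.7 28.4 20.2] pos [675.4  -1.7  90.2] q1 0.24 q6 -0.21 tiltz [ 0.001  0.001 -1.   ]
```

Call:
drive_tool([
  [-0.002,0.01,0,0.8,0.03],
  [0,0.01,0,0,0.03],
  [0,0.008,0,0,0.03],
  [0,0,0,0,0.03],
  [0,0,0.012,0,0.03],
  [0,0,0.009,0,0.03],
  [0,0,0.002,0,0.03],
  [0,0,0,0,0.03],
  [0,0,0,0,0.03],
])

```text
clock: 44.3
position: [647.3, -0.4, 66.1]
ee_rot: [0.712, -0.702, -0.0, 0.0]
contact_force: [0.1, 0.5, -1.5]
gripper_width: 49.0
```

Call:
drive_tool([
  [0,0,0.001,0,0.03],
  [0,0,0.001,0,0.03],
  [0,0,0,0,0.03],
])

```text
clock: 44.6
position: [647.5, -0.4, 65.1]
ee_rot: [0.713, -0.702, 0.0, -0.0]
contact_force: [-1.0, -0.3, 2.5]
gripper_width: 49.2
```

Call:
drive_tool([
  [0,0,0,0,0.055],
  [0,0,0,0,0.065],
  [0,0,0,0,0.075],
  [0,0,0,0,0.075],
  [0,0,0,0,0.075],
  [0,0,-0.02,0,0.075],
  [0,0,-0.04,0,0.075],
  [0,0,-0.05,0,0.0854],
  [0,0,-0.05,0,0.0854],
  [0,0,-0.05,0,0.0854],
  [-0.035,0.03,0,0,0.0854],
  [-0.035,0.03,0,0,0.0854],
  [0,0.02,0,0,0.0854],
  [0,0,0,0,0.0854],
  [0,0,0,0,0.0854],
])

```text
clock: 46.1
position: [566.3, 68.5, 275.1]
ee_rot: [0.713, -0.702, 0.0, -0.001]
contact_force: [0.0, -0.7, 0.1]
gripper_width: 85.5
```

```bash
cat > chk.py <<'E'
from h import *
import sys
def chk(name):
    s=arm.read_state();np.save("pics/slast.npy",s,allow_pickle=True);im,d=arm.get_image("wrist"); cv2.imwrite("pics/"+name,im)
    P=cloud("wrist",d,s)
    M=(P[...,2]>92)&(P[...,2]<130)&(np.hypot(P[...,0]-571,P[...,1])<160)
    k,l,ss,ce=cv2.connectedComponentsWithStats(M.astype(np.uint8))
    for i in range(1,k):
      if ss[i,4]<100: continue
      q=P[l==i]; c,wh,a=cv2.minAreaRect(q[:,:2].astype(np.float32)); print(ce[i].round(),np.round(c,1),np.round(wh,1),round(a,1),q[:,2].max())
    plan(567,314,285,-89)
E
python3 -c "
from chk import *
chk('w21.png')"
```

```text
[181.  23.] [661.4 -86.4] [16.9 17.6] 46.2 101.37924391522284
[378.  23.] [485.2 -89.9] [16.7 16.7] 67.7 101.11253384417114
[201. 121.] [ 6.48e+02 -1.00e-01] [51.1 80.6] 0.4 116.95831517733575
[357. 123.] [ 4.976e+02 -2.000e-01] [50.3 80.6] 0.5 116.77304865384292
[195. 212.] [658.6  88.9] [16.1 16.4] 20.2 101.00488554982752
[366. 211.] [482.5  85.5] [16.5 17.1] 47.4 100.89870995420756
clock 46.15 yaw -89.1 turn -0.1  shift(mm tool) [-245.7   -4.6  -10.3] pos [566.7  68.3 274.7] q1 0.40 q6 -0.39 tiltz [ 0.001  0.    -1.   ]
```

View pics/w21.png

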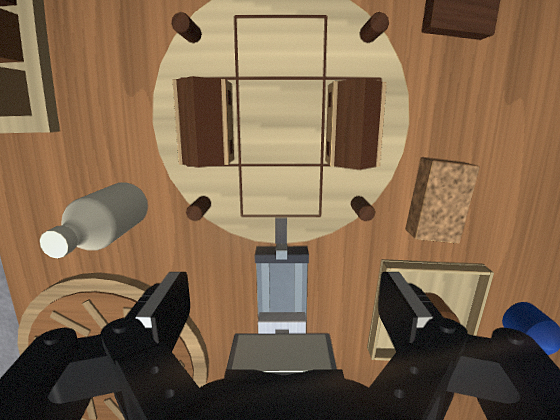

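Both houses are now central (76 and 74 mm from the centre) and the pointer strip at (280,232) lines up with the tab at (281,253). Last is the lamp.

Call:
drive_tool([
  [-0.03,0,0,0,0.0854],
  [-0.03,0,0,0,0.0854],
  [-0.03,0,0,0,0.0854],
  [-0.03,0,0,0,0.0854],
  [-0.03,0,0,0,0.0854],
  [-0.03,0,0,0,0.0854],
  [-0.03,0,0,0,0.0854],
  [-0.025,0,0,0,0.0854],
  [-0.011,0,0,0,0.06],
  [0,0,0,0,0.06],
  [0,0,0,0,0.06],
])

```text
clock: 47.25
position: [562.8, 313.6, 274.0]
ee_rot: [0.712, -0.702, 0.0, 0.001]
contact_force: [-0.3, 0.6, 0.6]
gripper_width: 59.7
```

Run:
```python
from h import *
plan(566.5,315,94,-89)
s=arm.read_state();im,d=arm.get_image("wrist"); cv2.imwrite("pics/w22.png",im)
P=cloud("wrist",d,s)
M=(P[...,2]>120)&(P[...,2]<140)&(abs(P[...,1]-315)<25)&(abs(P[...,0]-566)<40); q=P[M];print(q.min(0),q.max(0))
```

```text
clock 47.25 yaw -89.2 turn -0.2  shift(mm tool) [ -1.5  -3.8 180. ] pos [562.8 313.6 274. ] q1 0.76 q6 -0.74 tiltz [-0.001 -0.001 -1.   ]
[555.72431789 303.30419445 120.01230476] [576.68742659 324.00715419 134.50488972]
```

View pics/w22.png

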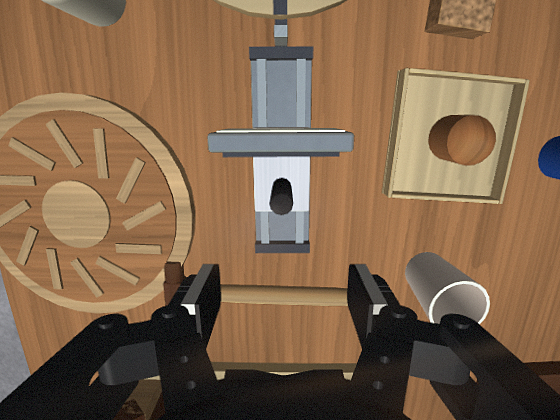

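Call:
drive_tool([
  [0,-0.0035,0.04,0,0.06],
  [0,0,0.04,0,0.06],
  [0,0,0.04,0,0.06],
  [0,0,0.03,0,0.06],
  [0,0,0.02,0,0.06],
  [0,0,0.006,0,0.06],
  [0,0,0,0,0.06],
  [0,0,0,0,0],
  [0,0,0,0,0],
  [0,0,0,0,0],
  [0,0,0,0,0],
  [0,0,0,0,0],
])

```text
clock: 48.5
position: [565.3, 314.5, 100.3]
ee_rot: [0.713, -0.702, -0.0, -0.0]
contact_force: [-4.5, -1.0, 4.9]
gripper_width: 20.6
```

Call:
drive_tool([
  [0.008,0,0,0,0],
  [0.01,0,0,0,0],
  [0.01,0,0,0,0],
  [0.01,0,0,0,0],
  [0.01,0,0,0,0],
  [0.01,0,0,0,0],
  [0.006,0,0,0,0],
  [0,0,0,0,0],
])

```text
clock: 49.3
position: [566.6, 250.0, 100.3]
ee_rot: [0.712, -0.702, 0.0, -0.0]
contact_force: [-4.1, -2.1, 5.8]
gripper_width: 20.8
```

Moved 64.5 mm, and the inner stop should be near 80. I'll go on in small steps.

Call:
drive_tool([
  [0.005,0,0,0,0],
  [0.004,0,0,0,0],
  [0.004,0,0,0,0],
  [0.003,0,0,0,0],
  [0.003,0,0,0,0],
  [0.002,0,0,0,0],
  [0,0,0,0,0],
  [0,0,0,0,0],
])

```text
clock: 50.1
position: [567.0, 234.7, 100.3]
ee_rot: [0.713, -0.701, -0.002, -0.004]
contact_force: [-8.6, 14.0, 5.3]
gripper_width: 20.1
```

Call:
drive_tool([
  [-0.004,0,0,0,0],
  [0,0,0,0,0],
  [0,0,0,0,0.03],
  [0,0,0,0,0.05],
  [0,0,0,0,0.06],
  [0,0,0,0,0.06],
  [0,0,0,0,0.06],
  [0,0,-0.03,0,0.06],
  [0,0,-0.05,0,0.06],
  [0,0,-0.05,0,0.06],
  [0,0,-0.05,0,0.06],
  [0,0,0,0,0.06],
  [0,0,0,0,0.06],
])

```text
clock: 51.4
position: [567.4, 233.7, 280.1]
ee_rot: [0.712, -0.702, 0.0, -0.002]
contact_force: [0.3, -0.2, -0.4]
gripper_width: 59.8
```

Run:
```python
from chk import *
chk('w23.png')
s=arm.read_state();im,d=arm.get_image("wrist")
P=cloud("wrist",d,s)
M=(P[...,2]>120)&(P[...,2]<140)&(abs(P[...,1]-235)<25)&(abs(P[...,0]-566)<40); q=P[M];print(q.min(0),q.max(0))
im,d=arm.get_image("top"); crop(im,160,135,410,275,3.2,"t7.png")
```

```text
[188.  37.] [658.9  89.7] [17.  16.6] 14.1 101.22007336004242
[380.  37.] [482.7  87.1] [16.5 17. ] 73.4 101.38312153898744
clock 51.45 yaw -89.1 turn -0.1  shift(mm tool) [-80.7  -1.7  -6.9] pos [566.7 233.3 278. ] q1 0.65 q6 -0.64 tiltz [-0.001  0.    -1.   ]
[556.73697899 223.28809527 120.14367953] [578.1083843  244.68934067 133.90623575]
```

View pics/w23.png

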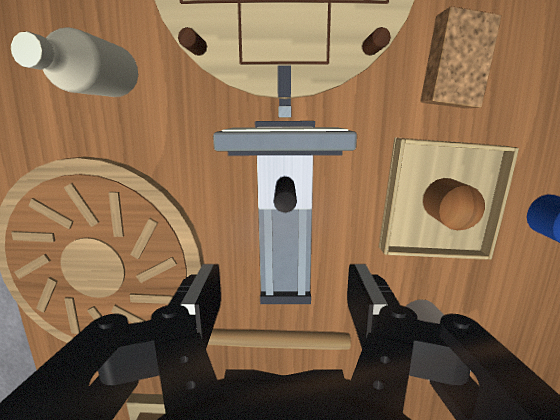

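View pics/t7.png

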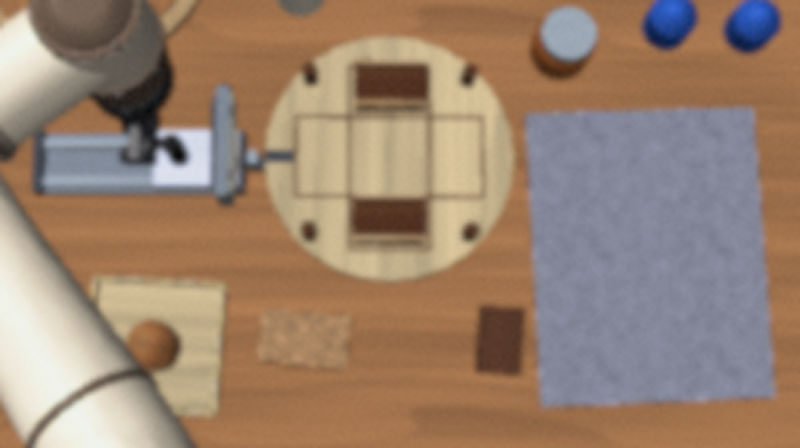

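Handle travel between the stops was 79.7 mm. The top view shows both houses in their bays, the pointer on the tab and the tower in the tray.

```bash
python3 -c "
from bench import arm
s=arm.read_state();print(s['clock'],s['contact_force'],abs(s['joint_vel']).max());print(arm.job_done())"
```

```text
51.55 [ 0.10555883 -0.75741027 -0.34080073] 0.007127270453837625
the job is handed in; nothing more can be done
None
```

The job is handed in at about 51.6 s of the 210 s allowed, with every step carried out in the order given. `arm.job_done()` reports no verdict, so the results below are my own measurements.

- **Lamp:** I drew it back until the stop pushed back with 32 N, and at the end pushed it forward until the inner stop did, with 14 N. The handle measured 79.7 mm of travel between the two positions, against 80 mm.
- **Tower:** it stands upright, well inside the tray.
- **Houses:** only two were on the mat. They went into bay 1 and bay 3.
- **Knocked house:** after the turn, a check showed the bay 3 house about 30 mm outside its bay centre. I lifted it back before touching the lamp. Before the lamp push, both houses measured within about 2 mm of their bay centres and a degree or so of the bays' long sides. The last top picture shows them still in place.
- **Turntable:** I turned it about 102° clockwise by one peg. The pointer measured within about 1° (about 2 mm) of the index mark, and the last wrist picture shows it lined up with the tab.

The bystanders in view in the last pictures look unmoved, though I did not measure them. The arm ended still and clear of everything, with the force reading near zero. None of my final checks failed or disagreed.

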